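Check both ends of a cable coupler and file it

TASK

In the blue crate there is one straight coupler with a wide barrel on one end and a narrow barrel on the other: take it out without disturbing the other parts. Show it to the inspection camera, first the wide end and then the narrow end, each time with that end at the camera's focus point, pointing straight into the lens, and held still for about a second. Then lay it down gently, without dropping it, on the middle of the blank card in the free compartment of the grey tray, lengthwise along the compartment (either end first), leaving the other couplers where they lie and never knocking the camera.

Things in the scene. Friction and masses are not known exactly. Their poses are not given: they have to be found in the camera images.
- coupler: Bare aluminium, 0.11 to 0.23 kg, lying in the crate in any direction: a square block 36 x 36 mm, 30 mm long, with a round barrel 34 mm across on one end (wide) and 15 mm on the other (narrow), each 25 mm long; 80 mm in all. Origin: centre of the block, on the barrels' axis, 18 mm above what it lies on. x points to the wide end, z up. Grip the block's flat sides, 36 mm apart along y.
- wide_end (a point): Centre of the end face of the coupler's wide barrel, 40 mm from the origin along +x.
- narrow_end (a point): Centre of the end face of the coupler's narrow barrel, 40 mm from the origin along -x.
- crate: Fixed shallow blue plastic crate, open on top, 260 mm (its x) by 320 mm (its y), 60 mm high, walls and floor 5 mm thick; left or right of the robot's middle. Origin: centre of its underside. It holds the coupler and four other parts of the same metal, their centres at least 100 mm apart.
- twin_wide: Other part in the crate: the same block with a wide barrel on both ends, 80 mm long. Origin as for the coupler.
- twin_narrow: Other part in the crate: the same block with a narrow barrel on both ends, 80 mm long. Origin as for the coupler.
- elbow: Other part in the crate: the same block with a wide barrel on +x and a narrow one on +y, so an L. Origin: centre of the block.
- gland: Other part in the crate: a round fitting standing upright, foot 44 mm across, 54 mm high. Origin on its axis 18 mm above its foot.
- lens (a point): Centre of the front glass of the inspection camera: a white box 50 x 50 x 70 mm with a round black lens 40 mm across, on a fixed post beyond crate and tray. It looks down, 35 degrees below horizontal, back towards the robot. Axes as for focus. The lens is 295 mm above the table; the post stands 100 mm behind it, horizontally.
- focus (a point): The camera's focus point, in the air 130 mm straight in front of the lens on its line of sight. Its x axis points along that line back to the lens (away from the robot and up at 35 degrees), y is level. An end is shown when its end face is here and the coupler's axis lies along this x, shown end towards the lens.
- tray: Fixed grey plastic tray, 140 mm (its x) by 324 mm (its y), 28 mm high, walls and floor 4 mm; two dividers across y make three compartments about 103 mm wide (y) and 132 mm long (x). It stands on the side where the crate does not. Origin: centre of its underside.
- card: Blank white card, fixed on the tray floor in the middle of the one free compartment, 100 mm (x, along the compartment) by 70 mm, 2 mm thick. Origin: centre of its underside, 4 mm above the table; its x is the tray's x.
- checked_a: Coupler of the same kind, already checked, in its own compartment of the tray.
- checked_b: Second coupler already checked, in its own compartment of the tray.
- cam: The inspection camera's fixed stand: a steel foot 110 x 140 x 14 mm and a post 20 mm thick and 404 mm high with a clamp at 360 mm, post and foot 206 mm from the origin along +x. Origin: on the table straight below the focus point; the camera looks to -x and down.
Things that resemble listed ones, but are neither listed nor needed, are in the scene too. What is shaped like the coupler but turquoise is not meant.

How it is judged:
On the way, in this order (a step that is already met when the one before it is completed fails the run):
1. the wide end is held still at the focus point, pointing into the lens (end within 25 mm, axis within 0.22 rad) (distance between wide_end and focus below 0.025 m and angle between the x axis of coupler and the x axis of focus, either way round below 0.22 rad and x of coupler in the frame of focus below -0.01 m and linear speed of coupler below 0.03 m/s), for 0.8 s.
2. then the narrow end likewise (distance between narrow_end and focus below 0.025 m and angle between the x axis of coupler and the x axis of focus, either way round below 0.22 rad and x of coupler in the frame of focus below -0.01 m and linear speed of coupler below 0.03 m/s), for 0.8 s.
At the end, for the whole second after the job is handed in: The coupler lies at rest on the card in the free compartment, its centre within 22 mm of the card's centre along and across, flat (centre 16 to 24 mm above the card's underside), its axis within 0.22 rad of the compartment's length (either way round), let go (x of coupler in the frame of card between -0.022 and 0.022 m and y of coupler in the frame of card between -0.022 and 0.022 m and z of coupler in the frame of card between 0.016 and 0.024 m and angle between the x axis of coupler and the x axis of card, either way round below 0.22 rad and linear speed of coupler below 0.02 m/s); the robot touches nothing.
It fails at once if another part in the crate is moved by more than 25 mm (distance of any of twin_wide, twin_narrow, elbow, gland from where it was at the start of the episode above 0.025 m).
It fails at once if a coupler already in the tray is moved by more than 15 mm (distance of any of checked_a, checked_b from where it was at the start of the episode above 0.015 m).
It fails at once if the camera or its stand is knocked (more than 3 N) (contact force between cam and anything else above 3 N).
It fails at once if the coupler is dropped (moving faster than 0.35 m/s with no finger on it) (contact force between the fingers and coupler below 0.05 N and linear speed of coupler above 0.35 m/s).
It also fails if it takes over 58 s, if anything falls off the work surface, if the arm or the gripper's body presses on something with over 40 N, if the wrist force passes 120 N, or if a joint passes its speed limit or range.

ROBOT

A 6-joint arm with a two-finger parallel gripper is mounted at the origin on the work surface. World frame = base frame: x ahead of the robot, y to its left, z up, the work surface at z = 0. Lengths are in m, angles in rad, forces in N, time in s.
With the tool pointing down it reaches from about 0.375 to 0.975 m from the base axis. Payload 3.8 kg.
Tool frame: the origin (TCP) lies at the very end of the fingers, on their centre line; the grasp point (between the pads) lies 19 mm behind it; z points along the fingers, y is the direction in which the jaws open and shut (so a half turn about z gives the same grasp; the last joint's range is limited). The gripper opens to 85 mm and grips with 20 to 120 N. Pads are 22 mm wide; open, the fingers measure 114 mm over their backs; the gripper's body (76 mm by 85 mm) begins 54 mm behind the grasp point. The pads swing forward as they close: fully open they stand 13 mm farther back than shut.
Start: joints at [-1.221, 0.264, 1.604, -0, 1.274, -0.037], TCP at [0.255, -0.625, 0.231] pointing down, gripper open.
Joint ranges: [-2.63, 2.63], [-0.94, 2.18], [0.31, 2.57], [-1.31, 4.45], [0, 2.66], [-2.55, 2.55]. Speed limits (rad/s): [2.57, 2.57, 3.14, 3.14, 3.14, 3.14].

INTERFACE

Orientations are given as a rotation vector (axis times angle).
In Python, from workcell import read_state, read_camera, camera_info, finish_job gives the robot as it stands. The module is installed in compiled form; this text tells all that it offers.
- The arm moves only by the tool play_rows, never from a script. Its argument "motion" is a list of rows, each a list of 5 numbers: the shift along the tool's x, y, z in units of 1000 mm (1.0 is 1000 mm), then the turn about the tool's z in units of 2 pi rad (1.0 is 2 pi rad), then the finger opening in mm, from 0 to 85.4. A call has 1 to 5 rows; each row shifts and turns the commanded pose from where the row before left it, along the tool's axes as they then stand; what a row does not reach is not made up. A row lasts 1/8 s, in which the tool goes at most 62.5 mm and 10.7 degrees, less where a joint would pass 70% of its speed; a pose out of reach is approached as far as the arm can. A call with a number of a shift or a turn outside -1 to 1 is refused whole. A call with a gripper value outside its range is refused whole. The fingers move at their own pace and stop on an object; "squeeze" is the grip in N (left out, the last holds). Time passes only in rows, so rows that do not move let the fingers close. It gives the time, the measured TCP pose, the force and the opening at its end, in the units of the state.
- read_state(): the state, without advancing time (a new reading comes with each control period).
- read_camera(name): name is "side" or "top"; returns the picture (480x640x3 uint8, red, green, blue); there is no depth.
- camera_info(name): a dict with "intrinsics" (3x3 intrinsics, pixels), "pose" (4x4, takes a point from camera to world coordinates). Camera axes: x right, y down, z forward; pixel columns grow to the right and rows downward; lengths in m; the calibration is good to about 2 mm. A picture is of the moment at which its call begins. camera_info takes no time and is no camera call.
- finish_job(): hands the job in, once; it reports no verdict.
The state is a dict: "time": time; "q": joint angles; "joint_vel": joint speeds; "joint_torque": joint torques, N m; "tool_pos": TCP position; "tcp_rot": TCP orientation; "wrist_force": force on the tool from outside, world axes, zero at the start; "torque": the same for the moment, N m; "width": opening from 0.0 (shut) to 1.0 (fully open).
Only numpy, scipy, OpenCV 4.12 (cv2) and the standard library are available. Lean on these libraries where they do the work, as an engineer would, in place of code of your own. Each camera call takes 0.05 s, during which the arm holds its last target. There are 200 camera calls.

## Working session

There is one attempt and no reset: what is moved stays moved. The work goes in short steps, Python scripts to look and compute and a tool call to move; the robot and the scene stay as the last step left them, time stands still between calls to the robot, and variables do not carry over. Pictures are saved under pics/ and viewed, about 8 in all and at most 12, crops included, and the job is handed in when it is done.

Besides the shell and the picture viewer there is one more tool, called after "Call:" as name(argument=value, ...), one argument or row to a line, values as JSON. play_rows: Moves the arm, as the interface text tells. Shifts and turns lie within -1 to 1; 1 stands for 1000 mm of shift or 2 pi rad of turn. Its arguments: {"type":"object","properties":{"motion":{"type":"array","items":{"type":"array","items":{"type":"number"}}},"squeeze":{"type":"number"}},"required":["motion"]}

```bash
mkdir -p pics; python3 - <<'E'
from workcell import *
import cv2, numpy as np
np.set_printoptions(precision=4,suppress=True)
s=read_state();print(s)
for n in("top","side"):
    i=camera_info(n);print(n,np.array(i["intrinsics"]),np.array(i["pose"]))
    cv2.imwrite(f"pics/{n}0.png",read_camera(n)[:,:,::-1])
E
```

```text
{'time': 0.0, 'q': array([-1.2209,  0.2648,  1.6054,  0.    ,  1.2737, -0.0369]), 'joint_vel': array([ 0.0006,  0.    ,  0.0015, -0.0019,  0.0014,  0.0007]), 'joint_torque': array([  0.001 , -51.5109, -36.7315,   0.    ,   0.0131,   0.    ]), 'tool_pos': array([ 0.2544, -0.6244,  0.2299]), 'tcp_rot': array([-3.0808, -0.6034,  0.0006]), 'wrist_force': array([0.2075, 0.4645, 0.1082]), 'torque': array([0.0192, 0.026 , 0.0124]), 'width': 1.003122220540904}
top [[494.2557   0.     320.5573]
 [  0.     494.2557 246.7486]
 [  0.       0.       1.    ]] [[-0.0159 -0.9941  0.1071  0.4786]
 [-0.9999  0.0154 -0.0058 -0.0624]
 [ 0.0041 -0.1071 -0.9942  1.2406]
 [ 0.      0.      0.      1.    ]]
side [[510.7497   0.     330.9585]
 [  0.     510.7497 238.8985]
 [  0.       0.       1.    ]] [[-0.8598 -0.3628  0.3593  0.1971]
 [-0.5103  0.5872 -0.6283  0.581 ]
 [ 0.017  -0.7235 -0.6901  0.9141]
 [ 0.      0.      0.      1.    ]]
```

View pics/top0.png

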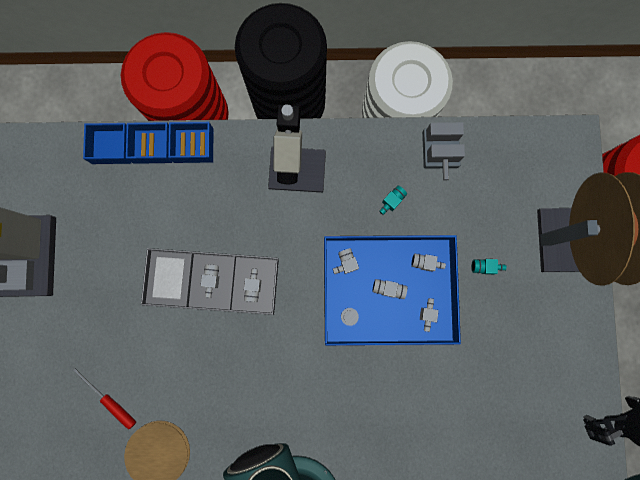

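View pics/side0.png

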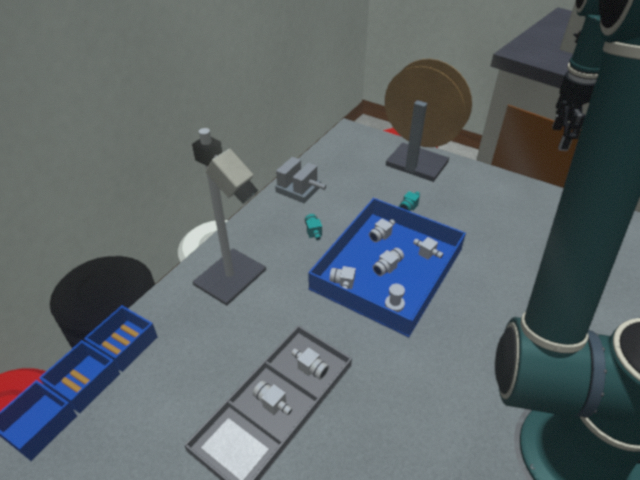

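The top picture shows the candidates in the crate: (345,263) elbow, (429,262) wide left and narrow right, (390,288) twin wide, (429,315) twin narrow, and (349,317) gland. Lookalikes outside it are the turquoise ones at (393,200) and (488,267), and the checked couplers at (209,281) and (252,286). My choice is (429,262). The card is at about (169,278) and the inspection camera at (288,160).

The side picture shows the same coupler at (382,230) and the camera at (232,172).

```bash
python3 - <<'E'
import cv2
t=cv2.imread("pics/top0.png");s=cv2.imread("pics/side0.png")
cv2.imwrite("pics/c1.png",cv2.resize(t[236:296,400:480],None,fx=10,fy=10,interpolation=2))
cv2.imwrite("pics/c2.png",cv2.hconcat([cv2.resize(t[100:200,255:335],None,fx=5,fy=5,interpolation=2),cv2.resize(t[240:315,138:198],(400,500),interpolation=2)]))
E
```

```text
(no output)
```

View pics/c1.png

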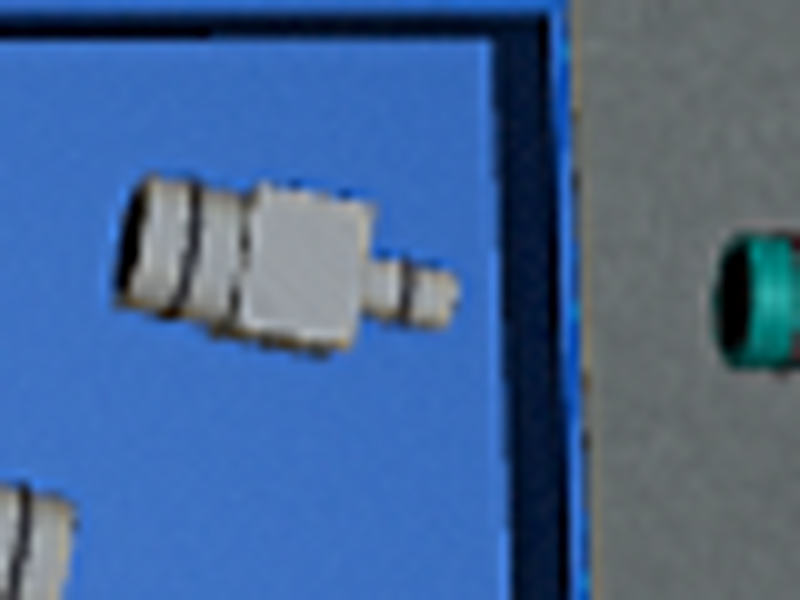

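View pics/c2.png

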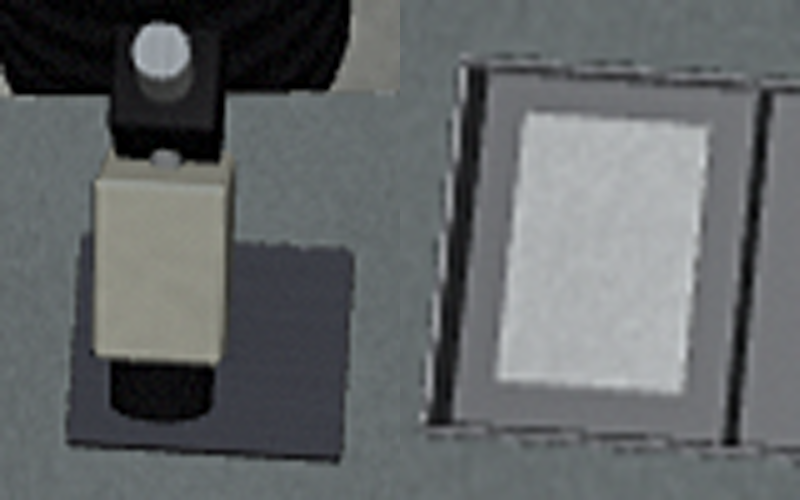

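The close crop confirms the choice: the wide barrel points left and the narrow barrel right at (429,262), with 4 px clear to the right wall. The camera foot and card corners are also readable.

The tool only turns about its own z. To get the 35° tilt I'll pivot the part in the grip by pressing the end that goes up onto the crate rim.

```bash
cat > h.py <<'E'
from workcell import *
import numpy as np, cv2
np.set_printoptions(precision=4,suppress=True)
def ray(n,px,z):
    i=camera_info(n);K=np.array(i["intrinsics"]);T=np.array(i["pose"])
    d=T[:3,:3]@np.linalg.solve(K,[px[0],px[1],1.]);o=T[:3,3]
    return o+d*(z-o[2])/d[2]
def proj(n,p):
    i=camera_info(n);K=np.array(i["intrinsics"]);T=np.array(i["pose"])
    c=K@(T[:3,:3].T@(np.asarray(p)-T[:3,3]));return c[:2]/c[2]
def az(v): return np.degrees(np.arctan2(v[1],v[0]))
E
python3 - <<'E'
from h import *
B=[ray("top",(400+a/10,236+b/10),.041) for a,b in[(262,185),(375,205),(355,352),(243,330)]]
print("block c",np.mean(B,0),"sides",[np.linalg.norm(B[i]-B[i-1]) for i in range(4)])
print("az wide",az(B[0]-B[1]),az(B[3]-B[2]),"cross",az(B[0]-B[3]),az(B[1]-B[2]))
F=[ray("top",(255+a/5,100+b/5),.014) for a,b in[(80,238),(355,248),(340,462),(67,445)]]
print("foot c",np.mean(F,0),[np.linalg.norm(F[i]-F[i-1]) for i in range(4)],"az",az(F[0]-F[3]),az(F[1]-F[2]),az(F[0]-F[1])-90,az(F[3]-F[2])-90)
print("posttop",ray("top",(287,110),.404))
C=[ray("top",(138+(a-400)/400*60,240+b/500*75),.006) for a,b in[(525,113),(710,125),(685,393),(497,380)]]
print("card",np.mean(C,0),[np.linalg.norm(C[i]-C[i-1]) for i in range(4)],"az",az(C[0]-C[3]),az(C[1]-C[2]),az(C[0]-C[1])-90,az(C[3]-C[2])-90)
R=[ray("top",p,.06) for p in[(325,237),(458,236),(460,343),(325.5,345)]]
print("crate rim",np.array(R))
print("focus from post/foot; lens px lower edge world at z~.28:",ray("top",(287,184),.28))
for a in ((390,288),(345,263),(429,315),(349,317),(488,267)): print(a,ray("top",a,.03))
E
```

```text
block c [ 0.5643 -0.3373  0.041 ] sides [np.float64(0.0358166511502438), np.float64(0.02789626374325258), np.float64(0.03632286981484842), np.float64(0.027646171880882153)]
az wide 78.99979494129452 77.93981825729986 cross -9.640843094816475 -10.061829782373746
foot c [ 0.8087 -0.0131  0.014 ] [np.float64(0.10768195279696849), np.float64(0.14035000788325674), np.float64(0.11137068138748754), np.float64(0.13823013948612003)] az -3.7932831490235004 -4.881875754872572 -2.979476426064295 -4.4876707806024285
posttop [ 0.8108 -0.0122  0.404 ]
card [0.5395 0.3103 0.006 ] [np.float64(0.09998335524196426), np.float64(0.0696685497038309), np.float64(0.10026326546434262), np.float64(0.07021395283807787)] az -4.853355971573998 -4.541332467637119 -4.613007155760599 -4.842073102174609
crate rim [[ 0.6292 -0.0803  0.06  ]
 [ 0.6267 -0.401   0.06  ]
 [ 0.3726 -0.3941  0.06  ]
 [ 0.3731 -0.0772  0.06  ]]
focus from post/foot; lens px lower edge world at z~.28: [ 0.7081 -0.0035  0.28  ]
(390, 288) [ 0.505  -0.2374  0.03  ]
(345, 263) [ 0.5679 -0.1288  0.03  ]
(429, 315) [ 0.4381 -0.3302  0.03  ]
(349, 317) [ 0.4364 -0.1357  0.03  ]
(488, 267) [ 0.5526 -0.4798  0.03  ]
```

The measurements check out: block 36×28, foot 108×140, card 100×70, crate about 255×318. Coupler centre is (0.564,-0.337) with the wide end at azimuth about 79°. Focus is about (0.6035,0.0015,0.2205) with the camera azimuth about -4°. The card is at (0.5395,0.3103), azimuth -4.7°.

```bash
cat >> h.py <<'E'
from scipy.spatial.transform import Rotation as Rn
def pose():
    s=read_state();R=Rn.from_rotvec(s["tcp_rot"]).as_matrix()
    return s,R
def plan(p,a,mm=45,deg=9.):
    """rows to bring TCP to p with tool x at azimuth a (deg)"""
    s,R=pose();x=s["tool_pos"];a0=az(R[:,0]);da=(a-a0+180)%360-180
    d=np.array(p)-x;n=int(max(np.ceil(np.linalg.norm(d)*1000/mm),np.ceil(abs(da)/deg),1))
    print("t",s["time"],"at",x,"az",a0,"q",s["q"],"tiltz",R[:,2]);print(n,"rows, turn each",-da/360/n)
    for i in range(n):
        t=np.radians(a0+da*i/n);e=d/n
        print([round(v,4) for v in (e[0]*np.cos(t)+e[1]*np.sin(t), e[0]*np.sin(t)-e[1]*np.cos(t), -e[2], -da/360/n)])
E
python3 -c "
from h import *
plan((.5643,-.3373,.15),79)"
```

```text
t 0.1 at [ 0.2544 -0.6245  0.2301] az 22.163413638859737 q [-1.2209  0.2647  1.6052  0.      1.2737 -0.0369] tiltz [-0.0007  0.0019 -1.    ]
10 rows, turn each -0.015787940655872294
[np.float64(0.0395), np.float64(-0.0149), np.float64(0.008), np.float64(-0.0158)]
[np.float64(0.0408), np.float64(-0.0109), np.float64(0.008), np.float64(-0.0158)]
[np.float64(0.0417), np.float64(-0.0068), np.float64(0.008), np.float64(-0.0158)]
[np.float64(0.0422), np.float64(-0.0027), np.float64(0.008), np.float64(-0.0158)]
[np.float64(0.0422), np.float64(0.0015), np.float64(0.008), np.float64(-0.0158)]
[np.float64(0.0419), np.float64(0.0057), np.float64(0.008), np.float64(-0.0158)]
[np.float64(0.0411), np.float64(0.0098), np.float64(0.008), np.float64(-0.0158)]
[np.float64(0.0399), np.float64(0.0138), np.float64(0.008), np.float64(-0.0158)]
[np.float64(0.0384), np.float64(0.0177), np.float64(0.008), np.float64(-0.0158)]
[np.float64(0.0364), np.float64(0.0214), np.float64(0.008), np.float64(-0.0158)]
```

Call:
play_rows(
  motion=[
    [0.0395,-0.0149,0.008,-0.0158,60],
    [0.0408,-0.0109,0.008,-0.0158,60],
    [0.0417,-0.0068,0.008,-0.0158,60],
    [0.0422,-0.0027,0.008,-0.0158,60],
    [0.0422,0.0015,0.008,-0.0158,60],
  ],
  squeeze=25,
)

```text
time: 0.72
tool_pos: [0.4101, -0.4802, 0.1904]
tcp_rot: [-2.837, -1.347, 0.0]
wrist_force: [0.3, -0.9, -0.3]
width: 0.7
```

Call:
play_rows(
  motion=[
    [0.0419,0.0057,0.008,-0.0158,60],
    [0.0411,0.0098,0.008,-0.0158,60],
    [0.0399,0.0138,0.008,-0.0158,60],
    [0.0384,0.0177,0.008,-0.0158,60],
    [0.0364,0.0214,0.008,-0.0158,60],
  ],
)

```text
time: 1.35
tool_pos: [0.5648, -0.3365, 0.1504]
tcp_rot: [-2.419, -2.003, 0.001]
wrist_force: [0.2, -0.2, 0.1]
width: 0.703
```

Call:
play_rows(
  motion=[
    [0,0,0,0,60],
    [0,0,0,0,60],
  ],
)

```text
time: 1.6
tool_pos: [0.5638, -0.3376, 0.1508]
tcp_rot: [-2.423, -1.999, 0.001]
wrist_force: [-0.9, -0.1, -0.6]
width: 0.703
```

```bash
python3 -c "
from h import *
plan((.5643,-.3373,.007),79)
s=read_camera('side')[:,:,::-1]
c=proj('side',(.5643,-.3373,.06)).astype(int);print(c)
x,y=c[0]-80,c[1]-70
cv2.imwrite('pics/g1.png',cv2.resize(s[y:y+120,x:x+160],None,fx=5,fy=5,interpolation=2))"
```

```text
t 1.6 at [ 0.5638 -0.3376  0.1508] az 79.04358275725966 q [-0.5772  0.2896  1.7243 -0.0006  1.1288 -0.3857] tiltz [-0.0012  0.0002 -1.    ]
4 rows, turn each 3.0265803652539267e-05
[np.float64(0.0001), np.float64(0.0001), np.float64(0.0359), np.float64(0.0)]
[np.float64(0.0001), np.float64(0.0001), np.float64(0.0359), np.float64(0.0)]
[np.float64(0.0001), np.float64(0.0001), np.float64(0.0359), np.float64(0.0)]
[np.float64(0.0001), np.float64(0.0001), np.float64(0.0359), np.float64(0.0)]
[385 217]
```

View pics/g1.png

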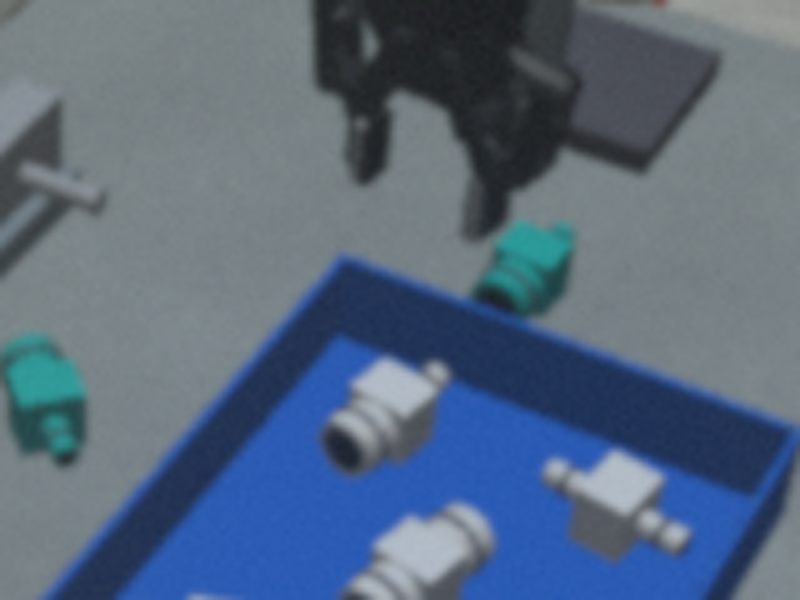

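The side view shows the chosen coupler wide end near, block top at crop (397,388). The open jaws are above it and aligned across the block. I'll descend and grip.

Call:
play_rows(
  motion=[
    [0.0,0.0,0.036,0,60],
    [0.0,0.0,0.036,0,60],
    [0.0,0.0,0.036,0,60],
    [0.0,0.0,0.025,0,60],
    [0.0,0.0,0.011,0,60],
  ],
)

```text
time: 2.28
tool_pos: [0.5623, -0.3382, 0.0056]
tcp_rot: [-2.423, -1.995, 0.002]
wrist_force: [-0.5, -0.3, -0.0]
width: 0.706
```

Call:
play_rows(
  motion=[
    [0,0,0,0,34],
    [0,0,0,0,30],
    [0,0,0,0,30],
    [0,0,0,0,30],
  ],
  squeeze=30,
)

```text
time: 2.78
tool_pos: [0.5647, -0.338, 0.0081]
tcp_rot: [2.422, 1.999, 0.0]
wrist_force: [0.0, -0.1, 0.8]
width: 0.418
```

Call:
play_rows(
  motion=[
    [0,0,-0.01,0,30],
    [0,0,-0.03,0,30],
    [0,0,-0.04,0,30],
    [0,0,-0.04,0,30],
  ],
)

```text
time: 3.28
tool_pos: [0.5642, -0.3376, 0.1289]
tcp_rot: [2.423, 1.999, 0.0]
wrist_force: [0.3, -0.2, -0.5]
width: 0.416
```

```bash
python3 -c "
from h import *
plan((.346,-.28,.13),-3)
s=read_camera('side')[:,:,::-1]
c=proj('side',(.5643,-.3373,.15)).astype(int);print(c)
x,y=c[0]-80,c[1]-60
cv2.imwrite('pics/g2.png',cv2.resize(s[y:y+120,x:x+160],None,fx=5,fy=5,interpolation=2))"
```

```text
t 3.275 at [ 0.5642 -0.3376  0.1289] az 79.04691091490349 q [-0.5771  0.3087  1.7427  0.      1.0902 -0.3859] tiltz [ 0. -0. -1.]
10 rows, turn each 0.022790808587473194
[np.float64(0.0015), np.float64(-0.0225), np.float64(-0.0001), np.float64(0.0228)]
[np.float64(-0.0017), np.float64(-0.0225), np.float64(-0.0001), np.float64(0.0228)]
[np.float64(-0.0049), np.float64(-0.022), np.float64(-0.0001), np.float64(0.0228)]
[np.float64(-0.008), np.float64(-0.0211), np.float64(-0.0001), np.float64(0.0228)]
[np.float64(-0.0109), np.float64(-0.0197), np.float64(-0.0001), np.float64(0.0228)]
[np.float64(-0.0136), np.float64(-0.018), np.float64(-0.0001), np.float64(0.0228)]
[np.float64(-0.0161), np.float64(-0.0158), np.float64(-0.0001), np.float64(0.0228)]
[np.float64(-0.0182), np.float64(-0.0134), np.float64(-0.0001), np.float64(0.0228)]
[np.float64(-0.0199), np.float64(-0.0107), np.float64(-0.0001), np.float64(0.0228)]
[np.float64(-0.0212), np.float64(-0.0077), np.float64(-0.0001), np.float64(0.0228)]
[388 189]
```

View pics/g2.png

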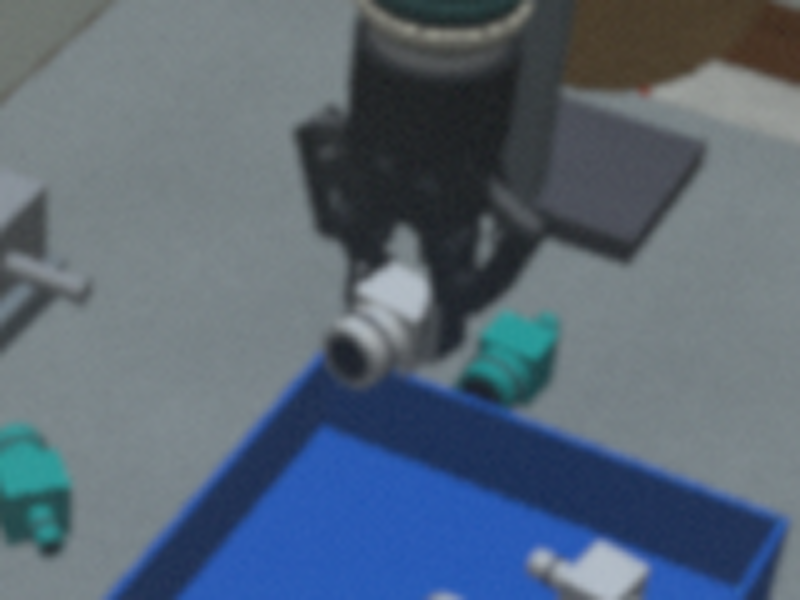

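The coupler is held level, width 35.5 mm as expected. Next I'll take it to the near rim, with the wide end pointing ahead over it.

Call:
play_rows(
  motion=[
    [0.0015,-0.0225,0,0.0228,30],
    [-0.0017,-0.0225,0,0.0228,30],
    [-0.0049,-0.022,0,0.0228,30],
    [-0.008,-0.0211,0,0.0228,30],
    [-0.0109,-0.0197,0,0.0228,30],
  ],
)

```text
time: 3.95
tool_pos: [0.4547, -0.3087, 0.1277]
tcp_rot: [2.972, 1.016, 0.001]
wrist_force: [0.4, 0.4, -2.4]
width: 0.419
```

Call:
play_rows(
  motion=[
    [-0.0136,-0.018,0,0.0228,30],
    [-0.0161,-0.0158,0,0.0228,30],
    [-0.0182,-0.0134,0,0.0228,30],
    [-0.0199,-0.0107,0,0.0228,30],
    [-0.0212,-0.0077,0,0.0228,30],
  ],
)

```text
time: 4.58
tool_pos: [0.3456, -0.2798, 0.1277]
tcp_rot: [3.14, -0.09, 0.001]
wrist_force: [0.3, -0.6, -2.1]
width: 0.416
```

Call:
play_rows(
  motion=[
    [0,0,0.03,0,30],
    [0,0,0.03,0,30],
    [0,0,0,0,30],
  ],
)

```text
time: 4.95
tool_pos: [0.3442, -0.2783, 0.0655]
tcp_rot: [-3.137, 0.083, 0.006]
wrist_force: [0.2, 0.3, -2.1]
width: 0.415
```

```bash
python3 -c "
from h import *
plan((.346,-.28,.062),-4)"
```

```text
t 4.95 at [ 0.3442 -0.2783  0.0655] az -3.0401482728597005 q [-0.7361 -0.0017  2.2377  0.      0.9107  0.8877] tiltz [-0.0038  0.0035 -1.    ]
1 rows, turn each 0.002666254797611916
[np.float64(0.0018), np.float64(0.0016), np.float64(0.0035), np.float64(0.0027)]
```

Call:
play_rows(
  motion=[
    [0.002,0.0,0.004,0,30],
    [0,0,0.004,0,30],
    [0,0,0.004,0,30],
  ],
)

```text
time: 5.32
tool_pos: [0.3492, -0.2817, 0.0591]
tcp_rot: [3.138, -0.082, 0.001]
wrist_force: [-12.3, 4.8, 27.4]
width: 0.415
```

Call:
play_rows(
  motion=[
    [0,0,0.004,0,30],
    [0,0,0.004,0,30],
    [0,0,0,0,30],
  ],
)

```text
time: 5.7
tool_pos: [0.3483, -0.2816, 0.0512]
tcp_rot: [3.139, -0.081, -0.001]
wrist_force: [-13.1, 4.2, 25.7]
width: 0.413
```

```bash
python3 -c "
from h import *
print(pose()[0])
s=read_camera('side')[:,:,::-1]
c=proj('side',(.346,-.28,.06)).astype(int);print(c)
x,y=c[0]-80,c[1]-60
cv2.imwrite('pics/g3.png',cv2.resize(s[y:y+120,x:x+160],None,fx=5,fy=5,interpolation=2))"
```

```text
{'time': 5.7, 'q': array([-0.734 ,  0.0272,  2.2411, -0.0026,  0.8726,  0.8903]), 'joint_vel': array([-0.0009, -0.0016,  0.0016, -0.0006, -0.0007, -0.0017]), 'joint_torque': array([  2.2553, -21.756 , -27.0264,   1.2622,  -3.7782,   0.0784]), 'tool_pos': array([ 0.3483, -0.2816,  0.0512]), 'tcp_rot': array([ 3.1385, -0.0814, -0.0012]), 'wrist_force': array([-13.0968,   4.2264,  25.7166]), 'torque': array([0.7241, 1.5494, 0.0957]), 'width': 0.41281775397710774}
[459 264]
```

View pics/g3.png

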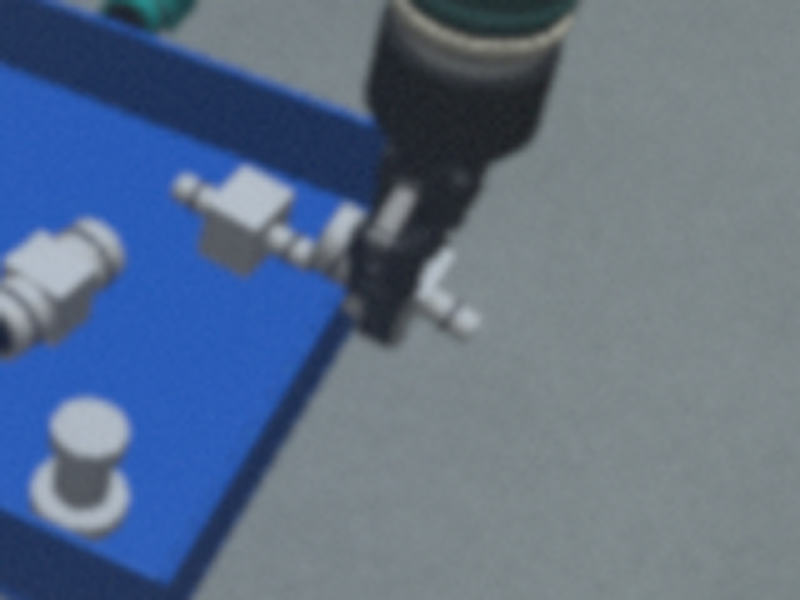

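The part is pivoting: the wide end has risen over the rim and the narrow tip is at crop (470,320). I'll press a little further and estimate the tilt from the tip pixel.

Call:
play_rows(
  motion=[
    [0,0,0.003,0,30],
    [0,0,0.002,0,30],
    [0,0,0,0,30],
  ],
)

```text
time: 6.12
tool_pos: [0.3483, -0.2816, 0.0461]
tcp_rot: [3.138, -0.081, -0.001]
wrist_force: [-13.6, 3.2, 25.1]
width: 0.419
```

```bash
cat >> h.py <<'E'
def tip(th,dz,s,R,sgn,L=.040):
    """pixel-able point on coupler axis; th tilt(deg, forward end up), sgn +1 = forward end, axis along +-toolx"""
    a=np.radians(th);f=R[:,0]*1.0;return s["tool_pos"]+[0,0,dz]+sgn*L*(np.cos(a)*f+np.sin(a)*np.array([0,0,1]))
def fit(px,sgn,up=1):
    from scipy.optimize import least_squares
    s,R=pose()
    R=R.copy();R[:,0]*=up
    r=least_squares(lambda v:proj("side",tip(v[0],v[1]/1000,s,R,sgn))-px,[20,15.]);return r.x,r.cost
E
python3 -c "
from h import *
print(pose()[0]['tool_pos'],pose()[0]['wrist_force'])
print('before',fit((473,268),-1))
s=read_camera('side')[:,:,::-1]
cv2.imwrite('pics/g4.png',cv2.resize(s[224:299,415:515],None,fx=8,fy=8,interpolation=2))"
```

```text
[ 0.3483 -0.2816  0.0461] [-13.6363   3.224   25.1372]
before (array([29.1283, 38.49  ]), np.float64(8.94324276270361e-17))
```

View pics/g4.png

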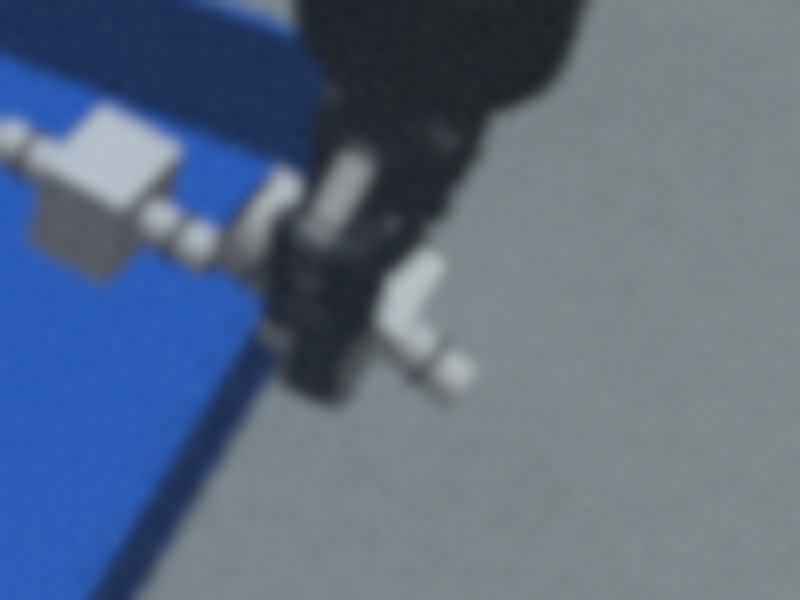

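```bash
cat >> h.py <<'E'
def fit3(pts,up=1,cam="side"):
    """pts: list of ((along mm, normal mm), pixel); unknown tilt deg, dx mm, dz mm (coupler centre rel. TCP)"""
    from scipy.optimize import least_squares
    s,R=pose();f=R[:,0]*up;z=np.array([0,0,1.])
    def pt(v,a,n):
        t=np.radians(v[0]);A=np.cos(t)*f+np.sin(t)*z;N=-np.sin(t)*f+np.cos(t)*z
        return s["tool_pos"]+f*v[1]/1e3+z*v[2]/1e3+A*a/1e3+N*n/1e3
    r=least_squares(lambda v:np.concatenate([proj(cam,pt(v,*k))-p for k,p in pts]),[25,0,15.])
    print("tilt dx dz",r.x,"res",r.fun);return r.x
E
python3 -c "
from h import *
fit3([((-40,0),(473.2,270.8)),((40,17),(450.6,246))])
fit3([((-40,0),(473.2,270.8)),((40,17),(450.6,246)),((-15,18),(415+425/8,224+258/8))])
cv2.imwrite('pics/g5.png',read_camera('top')[:,:,::-1][300:375,375:475].repeat(8,0).repeat(8,1))"
```

```text
tilt dx dz [23.0516 -1.5287 24.9232] res [ 0.3169  0.7129 -0.3537 -0.6698]
tilt dx dz [20.1021 -0.1388 28.2925] res [ 0.5401 -0.9691 -1.4116 -1.7398  0.8     2.7565]
```

View pics/g5.png

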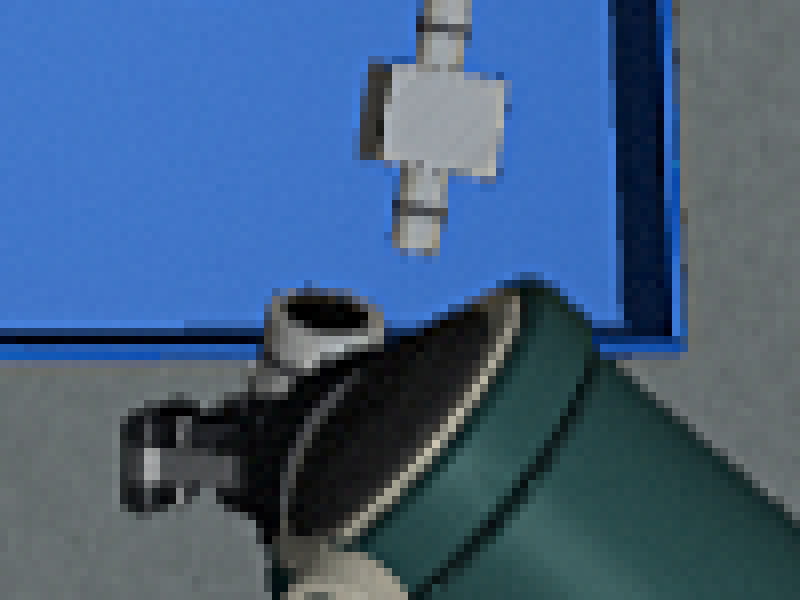

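From the top, the wide end face at crop (325,312) has an ellipse ratio of about 0.4. That gives a tilt of about 20–23°, with the block slid about 10 mm up in the grip. I'll back off for a longer lever and press again.

Call:
play_rows(
  motion=[
    [0,0,-0.012,0,30],
    [-0.013,0,0,0,30],
    [0,0,0.01,0,30],
    [0,0,0.01,0,30],
    [0,0,0.0,0,30],
  ],
)

```text
time: 6.85
tool_pos: [0.3344, -0.2793, 0.0333]
tcp_rot: [-3.14, 0.083, 0.003]
wrist_force: [-4.0, -0.9, 3.6]
width: 0.417
```

Call:
play_rows(
  motion=[
    [0,0,0.004,0,30],
    [0,0,0.004,0,30],
    [0,0,0.004,0,30],
    [0,0,0,0,30],
  ],
)

```text
time: 7.35
tool_pos: [0.3353, -0.2802, 0.0221]
tcp_rot: [3.139, -0.083, -0.0]
wrist_force: [-3.8, -2.8, 4.2]
width: 0.417
```

```bash
python3 -c "
from h import *
print(pose()[0]['tool_pos'],pose()[0]['wrist_force'])
a=read_camera('side')[:,:,::-1][219:294,420:520];b=read_camera('top')[:,:,::-1][315:365,375:450]
f=lambda i,w,h:cv2.resize(i,(w,h),interpolation=2)
cv2.imwrite('pics/g6.png',cv2.hconcat([f(a,400,300),f(b,400,300)]).repeat(1,0))
g=cv2.imread('pics/g5.png')
import numpy as np
# colour stats of wide end in top view for self-measurement
cv2.imwrite('pics/side_t1.png',read_camera('side')[:,:,::-1])"
```

```text
[ 0.3353 -0.2802  0.0221] [-3.7985 -2.825   4.1726]
```

View pics/g6.png

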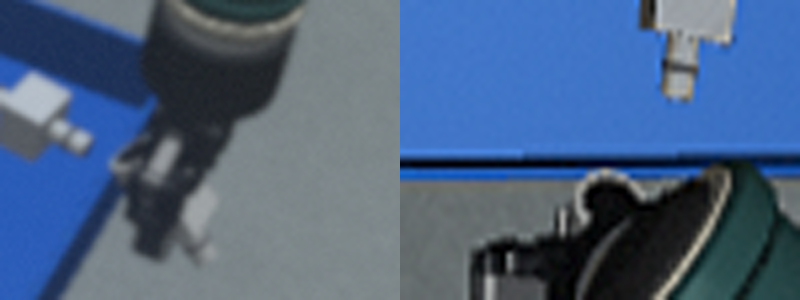

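```bash
python3 -c "
from h import *
fit3([((-40,0),(471.3,281.2)),((40,17),(450.5,258))])
fit3([((-40,0),(471.3,281.2)),((40,17),(450.5,258)),((-15,18),(470.5,266.5))])
fit3([((-40,0),(471.3,281.2)),((-15,18),(470.5,266.5))])
s,R=pose()
# predicted top-view ends for several tilts with pivot dz 26
for th in (25,35,45,55,65):
    t=np.radians(th);f=R[:,0];z=np.array([0,0,1.]);c=s['tool_pos']+z*.026
    A=np.cos(t)*f+np.sin(t)*z;N=-np.sin(t)*f+np.cos(t)*z
    P=lambda cam,a,n:proj(cam,c+A*a+N*n)
    o=lambda p:(p-[375,315])*16/3+[400,0]
    q=lambda p:(p-[420,219])*4
    print(th,'top lower rim',o(P('top',.04,-.017)),'upper rim',o(P('top',.04,.017)),'side narrow',q(P('side',-.04,0)),'side wide top',q(P('side',.04,.017)))
"
```

```text
tilt dx dz [25.084   6.9989 15.1159] res [ 0.5513  1.4804 -0.6237 -1.3921]
tilt dx dz [21.1356  5.9329 21.3144] res [ 2.1959 -0.618  -0.7428 -2.827  -1.526   3.5129]
tilt dx dz [34.7897  6.4266 32.0879] res [ 0.4082 -2.2028 -0.37    2.1397]
25 top lower rim [595.9916 138.0089] upper rim [608.7518 177.4688] side narrow [222.6856 247.3676] side wide top [133.9794 142.1783]
35 top lower rim [599.1409 141.5118] upper rim [610.5482 192.7408] side narrow [214.8487 251.7296] side wide top [145.1972 140.8753]
45 top lower rim [602.163 147.986] upper rim [611.8293 209.5236] side narrow [205.7337 254.5349] side wide top [157.287  141.4353]
55 top lower rim [604.961  157.2857] upper rim [612.5465 227.2722] side narrow [195.6289 255.721 ] side wide top [169.8724 143.8641]
65 top lower rim [607.4416 169.1664] upper rim [612.6714 245.3964] side narrow [184.8438 255.2738] side wide top [182.5514 148.104 ]
```

I can't tell the tilt from here because the hand hides the part. I'll lift it and turn it side-on to the side camera over free table.

Call:
play_rows(
  motion=[
    [0,0,-0.03,0,30],
    [-0.01,0,-0.04,0,30],
    [0,0,-0.04,0,30],
    [0,0,-0.04,0,30],
    [0,0,0,0,30],
  ],
)

```text
time: 8.12
tool_pos: [0.3271, -0.2802, 0.1748]
tcp_rot: [3.137, -0.083, 0.008]
wrist_force: [1.4, 0.7, -2.6]
width: 0.421
```

```bash
python3 -c "
from h import *
plan((.45,.0,.17),30)"
```

```text
t 8.125 at [ 0.3271 -0.2802  0.1748] az -3.0318359557622494 q [-0.7668 -0.1724  2.1662  0.0008  1.1416  0.8566] tiltz [ 0.005  -0.0037 -1.    ]
7 rows, turn each -0.013107871411016759
[np.float64(0.0154), np.float64(-0.0409), np.float64(0.0007), np.float64(-0.0131)]
[np.float64(0.0187), np.float64(-0.0395), np.float64(0.0007), np.float64(-0.0131)]
[np.float64(0.0219), np.float64(-0.0378), np.float64(0.0007), np.float64(-0.0131)]
[np.float64(0.0249), np.float64(-0.0359), np.float64(0.0007), np.float64(-0.0131)]
[np.float64(0.0278), np.float64(-0.0337), np.float64(0.0007), np.float64(-0.0131)]
[np.float64(0.0305), np.float64(-0.0313), np.float64(0.0007), np.float64(-0.0131)]
[np.float64(0.033), np.float64(-0.0287), np.float64(0.0007), np.float64(-0.0131)]
```

Call:
play_rows(
  motion=[
    [0.0154,-0.0409,0,-0.0131,30],
    [0.0187,-0.0395,0,-0.0131,30],
    [0.0219,-0.0378,0,-0.0131,30],
    [0.0249,-0.0359,0,-0.0131,30],
  ],
)

```text
time: 8.62
tool_pos: [0.3942, -0.1167, 0.1695]
tcp_rot: [-3.109, -0.436, 0.005]
wrist_force: [0.7, 0.2, -1.9]
width: 0.415
```

Call:
play_rows(
  motion=[
    [0.0278,-0.0337,0,-0.0131,30],
    [0.0305,-0.0313,0,-0.0131,30],
    [0.033,-0.0287,0,-0.0131,30],
    [0,0,0,0,30],
    [0,0,0,0,30],
  ],
)

```text
time: 9.25
tool_pos: [0.4465, 0.0013, 0.1701]
tcp_rot: [-3.034, -0.813, 0.006]
wrist_force: [-0.1, -0.3, -2.6]
width: 0.419
```

```bash
python3 -c "
from h import *
s,R=pose();print(s['tool_pos'],az(R[:,0]),s['wrist_force'],s['width'])
c=proj('side',s['tool_pos']+[0,0,.02]).astype(int);x,y=c[0]-50,c[1]-38;print(x,y)
a=read_camera('side')[:,:,::-1];cv2.imwrite('pics/v1.png',a);np.save('v1.npy',[x,y])
cv2.imwrite('pics/v1c.png',cv2.resize(a[y:y+75,x:x+100],None,fx=8,fy=8,interpolation=2))
"
```

```text
[0.4465 0.0013 0.1701] 30.000412160241083 [-0.087  -0.3227 -2.564 ] 0.41862934190905043
317 250
```

View pics/v1c.png

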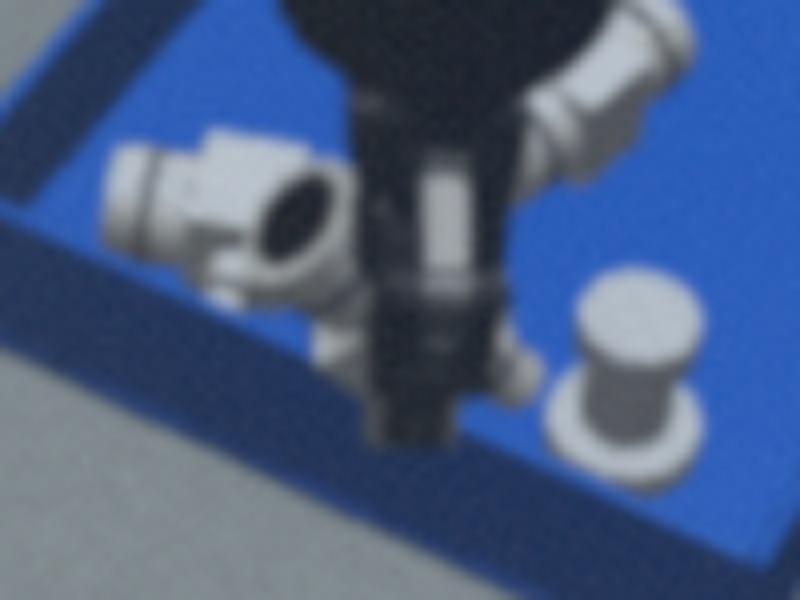

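```bash
python3 -c "
from h import *
v=fit3([((40,0),(354.8,277.1)),((-40,0),(382.2,296.7))])
s,R=pose();f=R[:,0];z=np.array([0,0,1.])
for th in (20,30,40,50):
  t=np.radians(th);A=np.cos(t)*f+np.sin(t)*z
  for dz in(.022,.030):
    c=s['tool_pos']+z*dz;q=lambda p:(p-[317,250])*8
    print(th,dz,q(proj('side',c+.04*A)),q(proj('side',c-.04*A)))
"
```

```text
tilt dx dz [45.4333 -1.1707 23.5002] res [-0.3284 -0.5349  0.3415  0.6017]
20 0.022 [250.0055 259.2062] [564.698  342.6163]
20 0.03 [251.4118 236.0192] [567.8936 320.3692]
30 0.022 [263.9441 241.1593] [549.7374 359.7708]
30 0.03 [265.4395 217.7572] [552.8325 337.7233]
40 0.022 [282.495  224.8149] [530.7042 375.0351]
40 0.03 [284.1069 201.2163] [533.6777 353.1651]
50 0.022 [305.1206 210.7192] [508.1945 387.9932]
50 0.03 [306.8734 186.9498] [511.0291 366.274 ]
```

The wide face centre is at crop (302,217) and the narrow tip at (520,375). The fit gives a tilt of about 45°, which is 10° too steep, and a grip centre offset of 23.5 mm. I'll press the low narrow tip lightly on the free table to bring it back to about 35°.

```bash
python3 -c "
from h import *
print(ray('top',(278,258),.028),ray('top',(275,314),.028))
plan((.40,-.017,.03),-4)"
```

```text
[0.583  0.0357 0.028 ] [0.4465 0.0439 0.028 ]
t 9.3 at [0.4467 0.0008 0.1705] az 29.9397280929743 q [-0.0537 -0.1273  2.1362 -0.0003  1.136   0.9947] tiltz [-0.0034 -0.0001 -1.    ]
4 rows, turn each 0.023569255620121035
[np.float64(-0.0123), np.float64(-0.002), np.float64(0.0351), np.float64(0.0236)]
[np.float64(-0.0125), np.float64(-0.0001), np.float64(0.0351), np.float64(0.0236)]
[np.float64(-0.0124), np.float64(0.0017), np.float64(0.0351), np.float64(0.0236)]
[np.float64(-0.012), np.float64(0.0035), np.float64(0.0351), np.float64(0.0236)]
```

Call:
play_rows(
  motion=[
    [-0.0123,-0.002,0.035,0.0236,30],
    [-0.0125,0,0.035,0.0236,30],
    [-0.0124,0.0017,0.035,0.0236,30],
    [-0.012,0.0035,0.035,0.0236,30],
    [0,0,0.015,0,30],
  ],
)

```text
time: 9.93
tool_pos: [0.398, -0.0175, 0.0149]
tcp_rot: [-3.139, 0.112, 0.008]
wrist_force: [-0.2, -0.3, -2.4]
width: 0.417
```

Call:
play_rows(
  motion=[
    [0,0,0.005,0,30],
    [0,0,0.003,0,30],
    [0,0,0,0,30],
  ],
)

```text
time: 10.3
tool_pos: [0.4029, -0.0167, 0.0102]
tcp_rot: [3.14, -0.109, 0.003]
wrist_force: [-0.5, -0.1, -0.7]
width: 0.415
```

Call:
play_rows(
  motion=[
    [0,0,0.002,0,30],
    [0,0,0.002,0,30],
    [0,0,0,0,30],
  ],
)

```text
time: 10.68
tool_pos: [0.4036, -0.0168, 0.0073]
tcp_rot: [3.139, -0.109, 0.005]
wrist_force: [-2.1, 0.4, 10.8]
width: 0.417
```

Contact came at z ≈ 0.010, as predicted, which confirms the fit. I'll press a few millimetres further.

Call:
play_rows(
  motion=[
    [0,0,0.002,0,30],
    [0,0,0.002,0,30],
    [0,0,0,0,30],
  ],
)

```text
time: 11.05
tool_pos: [0.4061, -0.017, 0.0046]
tcp_rot: [3.139, -0.109, 0.012]
wrist_force: [0.9, -0.1, 16.1]
width: 0.416
```

```bash
cat > sil.py <<'E'
from h import *
def hull(c,A,Y,N,cam,off,sc):
    """list of convex polygons (block, wide, narrow)"""
    out=[]
    def P(pts): 
        q=np.array([(proj(cam,c+A*a+Y*b+N*n)-off)*sc for a,b,n in pts],np.float32);return cv2.convexHull(q)
    out.append(P([(a,b,n) for a in(-.015,.015) for b in(-.018,.018) for n in(-.018,.018)]))
    for r,a0,a1 in((.017,.015,.04),(.0075,-.04,-.015)):
        out.append(P([(a,r*np.cos(t),r*np.sin(t)) for a in(a0,a1) for t in np.linspace(0,6.28,24)]))
    return out
def overlay(cam,img,off,sc,th,dx,dz,up=1,w=100,h=75):
    """th: tilt of forward end (tool x * up), draws outline of coupler with wide along tool x"""
    s,R=pose();z=np.array([0,0,1.]);X=R[:,0];t=np.radians(th)
    A=np.cos(t)*X+np.sin(t)*z;N=-np.sin(t)*X+np.cos(t)*z;Y=np.cross(N,A)
    c=s["tool_pos"]+X*dx/1e3+z*dz/1e3
    return hull(c,A,Y,N,cam,np.array(off),sc)
E
python3 - <<'E'
from sil import *
s,R=pose();print(s['time'],s['tool_pos'],s['wrist_force'])
plan((.40,-.017,.15),-4)
E
```

```text
11.05 [ 0.4061 -0.017   0.0046] [ 0.8848 -0.0654 16.0531]
t 11.05 at [ 0.4061 -0.017   0.0046] az -3.9856731714748848 q [-0.1031  0.0271  2.3543  0.0002  0.7525  1.5371] tiltz [ 0.0077 -0.0007 -1.    ]
4 rows, turn each 9.949186475783417e-06
[np.float64(-0.0015), np.float64(0.0001), np.float64(-0.0363), np.float64(0.0)]
[np.float64(-0.0015), np.float64(0.0001), np.float64(-0.0363), np.float64(0.0)]
[np.float64(-0.0015), np.float64(0.0001), np.float64(-0.0363), np.float64(0.0)]
[np.float64(-0.0015), np.float64(0.0001), np.float64(-0.0363), np.float64(0.0)]
```

The press brings the tilt to between 33° and 41°, depending on slip, and both are within tolerance. On to the focus point, wide end first.

Call:
play_rows(
  motion=[
    [0,0,-0.015,0,30],
    [-0.001,0,-0.045,0,30],
    [-0.001,0,-0.045,0,30],
    [0,0,-0.045,0,30],
    [0,0,0,0,30],
  ],
)

```text
time: 11.68
tool_pos: [0.4031, -0.0168, 0.1559]
tcp_rot: [3.139, -0.109, 0.016]
wrist_force: [1.3, 0.4, -1.4]
width: 0.424
```

```bash
python3 - <<'E'
from sil import *
plan((.572,.0038,.172),-4)
E
```

```text
t 11.675 at [ 0.4031 -0.0168  0.1559] az -3.9817587679184996 q [-0.1034 -0.2157  2.2382  0.      1.109   1.5369] tiltz [ 0.0101 -0.001  -0.9999]
4 rows, turn each 1.2667522278814797e-05
[np.float64(0.0418), np.float64(-0.0081), np.float64(-0.004), np.float64(0.0)]
[np.float64(0.0418), np.float64(-0.0081), np.float64(-0.004), np.float64(0.0)]
[np.float64(0.0418), np.float64(-0.0081), np.float64(-0.004), np.float64(0.0)]
[np.float64(0.0418), np.float64(-0.0081), np.float64(-0.004), np.float64(0.0)]
```

Call:
play_rows(
  motion=[
    [0.0418,-0.0081,-0.004,0,30],
    [0.0418,-0.0081,-0.004,0,30],
    [0.0418,-0.0081,-0.004,0,30],
    [0.0418,-0.0081,-0.004,0,30],
    [0,0,0,0,30],
  ],
)

```text
time: 12.3
tool_pos: [0.5704, 0.0045, 0.1656]
tcp_rot: [-3.14, 0.109, 0.001]
wrist_force: [0.4, 0.1, -1.2]
width: 0.42
```

Call:
play_rows(
  motion=[
    [0,0,0,0,30],
    [0,0,0,0,30],
    [0,0,0,0,30],
    [0,0,0,0,30],
    [0,0,0,0,30],
  ],
)

```text
time: 12.92
tool_pos: [0.5684, 0.004, 0.1676]
tcp_rot: [3.14, -0.11, 0.001]
wrist_force: [-0.5, -0.3, -2.4]
width: 0.417
```

Call:
play_rows(
  motion=[
    [0,0,0,0,30],
    [0,0,0,0,30],
    [0,0,0,0,30],
    [0,0,0,0,30],
  ],
)

```text
time: 13.42
tool_pos: [0.5685, 0.0041, 0.1672]
tcp_rot: [-3.14, 0.11, 0.0]
wrist_force: [0.2, -0.2, -1.3]
width: 0.416
```

```bash
python3 - <<'E'
from sil import *
s,R=pose();print(s['time'],s['tool_pos'],s['width'],R[:,2])
a=read_camera('side')[:,:,::-1];cv2.imwrite('pics/w1.png',a);b=read_camera('top')[:,:,::-1];cv2.imwrite('pics/w1t.png',b)
c=proj('side',s['tool_pos']+[0,0,.025]).astype(int);off=c-[33,37];print(off)
crop=lambda:cv2.resize(a[off[1]:off[1]+75,off[0]:off[0]+66],(528,600),interpolation=2)
d=proj('top',s['tool_pos']+[.03,0,.03]).astype(int)
t=cv2.resize(b[d[1]-30:d[1]+30,d[0]-16:d[0]+18],(272,480),interpolation=2);print(d-[16,30])
t=cv2.copyMakeBorder(t,0,120,0,0,0)
im=cv2.hconcat([crop(),t]);cv2.imwrite('pics/w2.png',im)
E
```

```text
13.425 [0.5685 0.0041 0.1672] 0.41596054949519157 [-0.0001  0.     -1.    ]
[278 226]
[270 213]
```

View pics/w2.png

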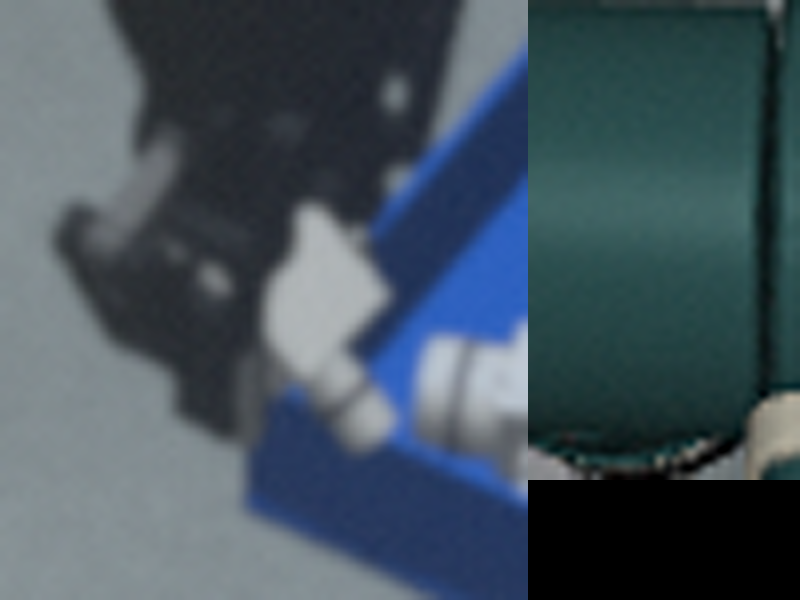

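This shows the side view at the focus: narrow tip at crop (373,435), block corners at (390,295) and (312,205), and the hand well clear of the camera. I'll compare these against model predictions.

```bash
python3 - <<'E'
from sil import *
s,R=pose();z=np.array([0,0,1.]);X=R[:,0];off=np.array([278,226])
def pts(th,dx,dz):
    t=np.radians(th);A=np.cos(t)*X+np.sin(t)*z;N=-np.sin(t)*X+np.cos(t)*z;Y=np.cross(N,A);c=s["tool_pos"]+X*dx/1e3+z*dz/1e3
    return np.array([(proj('side',c+A*a+Y*b+N*n)-off)*8 for a,b,n in[(-.04,0,0),(-.04,0,-.0075),(-.015,.018,.018),(-.015,-.018,.018),(-.015,-.018,-.018),(-.015,.018,-.018)]])
for th in(20,28,36,44,52): print(th,pts(th,-1,25).round(0).tolist())
f=cv2.imread('pics/w1.png')
from scipy.optimize import least_squares
o=np.array([[373,435],[390,295],[295,375]])
for idx in([0,3,4],[0,3,5],[0,4,5]):
    r=least_squares(lambda v:(pts(*v)[idx]-o).ravel(),[36,-1,25]);print(idx,r.x,r.fun)
E
```

```text
20 [[400.0, 410.0], [391.0, 425.0], [298.0, 353.0], [385.0, 264.0], [344.0, 338.0], [258.0, 426.0]]
28 [[392.0, 421.0], [380.0, 432.0], [303.0, 364.0], [390.0, 275.0], [333.0, 335.0], [247.0, 422.0]]
36 [[382.0, 428.0], [367.0, 437.0], [307.0, 374.0], [394.0, 285.0], [323.0, 330.0], [237.0, 418.0]]
44 [[370.0, 434.0], [353.0, 439.0], [309.0, 385.0], [395.0, 295.0], [312.0, 325.0], [226.0, 412.0]]
52 [[356.0, 436.0], [337.0, 438.0], [309.0, 394.0], [396.0, 305.0], [302.0, 318.0], [215.0, 405.0]]
[0, 3, 4] [30.4652  4.1616 13.3341] [ -1.3016  10.8274 -16.3988   7.0908  18.3308 -18.5175]
[0, 3, 5] [45.3782 -7.778  33.4843] [ 17.7807 -11.9376  28.9492 -10.3806 -49.0869  24.5387]
[0, 4, 5] [108.1031 -43.2092  35.9133] [ 0.4092 -1.5045 -4.2879 -3.776   3.8181  5.1359]
```

The bright face is the block's top face. Rear-edge corners and narrow tip match a tilt of about 36–41°, and the wide end computes to within about 7 mm of the focus. The hold lasted over 1.1 s, so step 1 should be met.

Next I'll lay the part down on the free table, regrasp it, and tilt the other way.

```bash
python3 - <<'E'
from sil import *
from scipy.optimize import least_squares
s,R=pose();z=np.array([0,0,1.]);X=R[:,0];off=np.array([278,226])
def pts(th,dx,dz):
    t=np.radians(th);A=np.cos(t)*X+np.sin(t)*z;N=-np.sin(t)*X+np.cos(t)*z;Y=np.cross(N,A);c=s["tool_pos"]+X*dx/1e3+z*dz/1e3
    return np.array([(proj('side',c+A*a+Y*b+N*n)-off)*8 for a,b,n in[(-.04,0,0),(-.015,.018,.018),(-.015,-.018,.018)]])
r=least_squares(lambda v:(pts(*v)-[[373,435],[300,375],[390,295]]).ravel(),[36,-1,25]);print(r.x,r.fun)
plan((.40,-.017,.06),-4)
E
```

```text
[37.9125  0.737  22.6379] [ 0.5514 -1.8854  1.2551  5.3725 -1.8563 -3.5934]
t 13.525 at [0.5685 0.0041 0.1672] az -4.007946226940464 q [-0.0365  0.1132  1.9039 -0.      1.1247  1.6042] tiltz [-0.0001 -0.     -1.    ]
5 rows, turn each -4.41457052248653e-06
[np.float64(-0.0333), np.float64(0.0066), np.float64(0.0214), np.float64(-0.0)]
[np.float64(-0.0333), np.float64(0.0066), np.float64(0.0214), np.float64(-0.0)]
[np.float64(-0.0333), np.float64(0.0066), np.float64(0.0214), np.float64(-0.0)]
[np.float64(-0.0333), np.float64(0.0066), np.float64(0.0214), np.float64(-0.0)]
[np.float64(-0.0333), np.float64(0.0066), np.float64(0.0214), np.float64(-0.0)]
```

The fit gives a tilt of 37.9° with residuals under 0.7 px, so wide end shown. Now back to the free table.

Call:
play_rows(
  motion=[
    [-0.0333,0.0066,0.0214,0,30],
    [-0.0333,0.0066,0.0214,0,30],
    [-0.0333,0.0066,0.0214,0,30],
    [-0.0333,0.0066,0.0214,0,30],
    [-0.0333,0.0066,0.0214,0,30],
  ],
)

```text
time: 14.15
tool_pos: [0.3992, -0.0173, 0.0599]
tcp_rot: [3.14, -0.11, 0.001]
wrist_force: [-0.4, 0.0, -2.4]
width: 0.421
```

Call:
play_rows(
  motion=[
    [0,0,0.03,0,30],
    [0,0,0.02,0,30],
    [0,0,0.003,0,30],
    [0,0,0.003,0,30],
    [0,0,0,0,30],
  ],
)

```text
time: 14.78
tool_pos: [0.4003, -0.0172, 0.0052]
tcp_rot: [3.14, -0.11, -0.0]
wrist_force: [-2.6, -0.1, 4.1]
width: 0.417
```

Call:
play_rows(
  motion=[
    [0,0,0.002,0,30],
    [0,0,0.002,0,30],
    [0,0,0,0,30],
  ],
)

```text
time: 15.15
tool_pos: [0.4025, -0.0173, 0.0024]
tcp_rot: [3.139, -0.11, 0.006]
wrist_force: [-2.1, 0.7, 10.0]
width: 0.42
```

Call:
play_rows(
  motion=[
    [0,0,0.002,0,30],
    [0,0,0.002,0,30],
    [0,0,0,0,30],
  ],
)

```text
time: 15.52
tool_pos: [0.4048, -0.0175, -0.0006]
tcp_rot: [3.139, -0.11, 0.013]
wrist_force: [-0.3, 0.4, 11.7]
width: 0.413
```

Call:
play_rows(
  motion=[
    [0,0,0.002,0,30],
    [0,0,0.002,0,30],
    [0,0,0,0,30],
  ],
)

```text
time: 15.9
tool_pos: [0.405, -0.0175, -0.0011]
tcp_rot: [3.139, -0.11, 0.008]
wrist_force: [-15.4, 1.5, 52.9]
width: 0.418
```

Fingertips touched the table at z ≈ -0.001. I'll relax the press, then release in small steps.

Call:
play_rows(
  motion=[
    [0,0,-0.003,0,33],
    [0,0,0,0,35],
    [0,0,0,0,35.5],
  ],
  squeeze=20,
)

```text
time: 16.27
tool_pos: [0.405, -0.0175, -0.0009]
tcp_rot: [3.139, -0.11, 0.013]
wrist_force: [-2.2, -0.7, 17.7]
width: 0.415
```

Call:
play_rows(
  motion=[
    [0,0,0,0,35.8],
    [0,0,0,0,36.1],
    [0,0,0,0,36.4],
    [0,0,0,0,36.7],
    [0,0,0,0,37.0],
  ],
)

```text
time: 16.9
tool_pos: [0.405, -0.0177, -0.0012]
tcp_rot: [3.139, -0.11, 0.013]
wrist_force: [-1.1, 0.0, 15.6]
width: 0.433
```

Call:
play_rows(
  motion=[
    [0,0,0,0,38],
    [0,0,0,0,40],
    [0,0,0,0,46],
    [0,0,0,0,52],
    [0,0,0,0,56],
  ],
)

```text
time: 17.52
tool_pos: [0.4032, -0.0131, -0.0021]
tcp_rot: [-3.132, 0.115, -0.008]
wrist_force: [-4.3, 29.8, 17.5]
width: 0.653
```

Call:
play_rows(
  motion=[
    [0,0,-0.02,0,56],
    [0,0,-0.06,0,56],
    [0,0,-0.06,0,56],
    [-0.04,0.0625,-0.02,0,56],
    [0,0.0625,0,0,56],
  ],
)

```text
time: 18.15
tool_pos: [0.3615, -0.129, 0.1556]
tcp_rot: [3.137, -0.103, 0.015]
wrist_force: [1.6, -0.1, -0.3]
width: 0.653
```

```bash
python3 - <<'E'
from sil import *
s,R=pose();print(s['time'],s['tool_pos'],s['width'],s['q'])
b=read_camera('top')[:,:,::-1].copy();cv2.imwrite('pics/t2.png',b)
a=read_camera('side')[:,:,::-1].copy();cv2.imwrite('pics/s2.png',a)
c=proj('top',(.40,-.017,.036)).astype(int);print(c)
x0,y0=c[0]-25,c[1]-25
g=cv2.cvtColor(b,6)[y0:y0+50,x0:x0+50];print(np.percentile(g,[1,25,50,75,99]))
m=(g>160).astype(np.uint8)
n,l,st,ce=cv2.connectedComponentsWithStats(m);print(st,ce)
for r in g[::1]: print(''.join('#' if v>185 else '+' if v>160 else '.' if v>90 else '-' for v in r))
E
```

```text
18.15 [ 0.3615 -0.129   0.1556] 0.6534955863084229 [-0.4078 -0.2601  2.2725  0.0003  1.1193  1.2286]
[300 333]
[ 50.98 107.   109.   112.   166.  ]
[[   0    0   50   50 2416]
 [  26    2    3    1    3]
 [  30    3    1    2    2]
 [  24    4    5    1    5]
 [  29    8    2    1    2]
 [  25   10    1    1    1]
 [  27   10    2    1    2]
 [  20   12    1    2    2]
 [  23   13   11   15   42]
 [  19   17    7    7   16]
 [  22   19    1    1    1]
 [  24   31    4    3    8]] [[24.418  24.7276]
 [27.      2.    ]
 [30.      3.5   ]
 [26.      4.    ]
 [29.5     8.    ]
 [25.     10.    ]
 [27.5    10.    ]
 [20.     12.5   ]
 [29.5714 18.9762]
 [20.9375 20.6875]
 [22.     19.    ]
 [25.875  32.125 ]]
......................---------..................-
.....................-...........................-
.....................-....+++....................-
..............................+...-..............-
........................+++++.+..................-
....................---...........-..............-
....................---.-----------..............-
....................-........
[... 1463 characters left out ...]
.....................................
..................................................
..................................................
..................................................
..................................................
..................................................
................................................--
..............................................----
............................................------
............................................------
............................................------
............................................------
............................................------
.............................................--...
```

```bash
python3 - <<'E'
from sil import *
C=ray('top',(275+26.6,308+18.2),.036);print('c',C)
n=ray('top',(275+26.2,308+33.5),.02);w=ray('top',(275+27.3,308-.5),.02);print(n,w,np.linalg.norm(w-n),az(w-n),(n+w)/2)
g=cv2.cvtColor(cv2.imread('pics/t2.png'),6).astype(float)
# silhouette score over pose: edges of model contour vs gradient
G=cv2.magnitude(cv2.Sobel(g,cv2.CV_64F,1,0),cv2.Sobel(g,cv2.CV_64F,0,1));G=cv2.GaussianBlur(G,(0,0),1)
best=[]
z=np.array([0,0,1.])
for x in np.arange(.385,.431,.002):
  for y in np.arange(-.035,.006,.002):
    for a in np.radians(np.arange(-16,17,2)):
      A=np.array([np.cos(a),np.sin(a),0]);Y=np.cross(z,A);c=np.array([x,y,.018])
      P=[c+A*p+Y*q+z*r for p,q,r in[(-.015,.018,.018),(-.015,-.018,.018),(.015,.018,.018),(.015,-.018,.018),(0,.018,.018),(0,-.018,.018),(-.03,.0075,0),(-.03,-.0075,0),(-.04,0,0),(-.022,.0075,0),(-.022,-.0075,0),(.04,0,.012),(.03,.017,0),(.03,-.017,0)]]
      q=[proj('top',p) for p in P]
      s=sum(G[int(round(v[1])),int(round(v[0]))] for v in q);best.append((s,x,y,np.degrees(a)))
best.sort(reverse=True);print(np.array(best[:8]))
E
```

```text
c [ 0.4165 -0.0206  0.036 ]
[ 0.3789 -0.0187  0.02  ] [ 0.461  -0.0223  0.02  ] 0.08215295254371434 -2.5523887397189515 [ 0.42   -0.0205  0.02  ]Traceback (most recent call last):
  File "<stdin>", line 14, in <module>
  File "h.py", line 9, in proj
    i=camera_info(n);K=np.array(i["intrinsics"]);T=np.array(i["pose"])
ValueError: time passes only in moves, steps and waits
```

The coupler lies flat at (0.4175,-0.0206), azimuth about -3°, measured length 82 mm. I'll regrasp it higher on the block to leave room for slip.

```bash
python3 - <<'E'
from sil import *
plan((.4175,-.0206,.08),-3)
E
```

```text
t 18.25 at [ 0.3608 -0.1338  0.1544] az -4.436006095483899 q [-0.4178 -0.2549  2.271  -0.0025  1.1174  1.2316] tiltz [ 0.0064 -0.0053 -1.    ]
4 rows, turn each -0.0009972264551971457
[np.float64(0.0119), np.float64(-0.0293), np.float64(0.0186), np.float64(-0.001)]
[np.float64(0.0121), np.float64(-0.0292), np.float64(0.0186), np.float64(-0.001)]
[np.float64(0.0123), np.float64(-0.0292), np.float64(0.0186), np.float64(-0.001)]
[np.float64(0.0125), np.float64(-0.0291), np.float64(0.0186), np.float64(-0.001)]
```

Call:
play_rows(
  motion=[
    [0.0119,-0.0293,0.0186,-0.001,50],
    [0.0121,-0.0292,0.0186,-0.001,50],
    [0.0123,-0.0292,0.0186,-0.001,50],
    [0.0125,-0.0291,0.0186,-0.001,50],
    [0,0,0,0,50],
  ],
)

```text
time: 18.88
tool_pos: [0.4157, -0.0125, 0.0765]
tcp_rot: [-3.14, 0.065, 0.001]
wrist_force: [0.3, 0.1, -0.2]
width: 0.582
```

```bash
python3 - <<'E'
from sil import *
plan((.4175,-.0206,.012),-3,mm=20)
E
```

```text
t 18.875 at [ 0.4157 -0.0125  0.0765] az -2.3834416465606467 q [-0.0902 -0.0756  2.2839  0.0005  0.9343  1.5219] tiltz [-0.0009  0.0005 -1.    ]
4 rows, turn each 0.0004281655232217771
[np.float64(0.0005), np.float64(0.002), np.float64(0.0161), np.float64(0.0004)]
[np.float64(0.0005), np.float64(0.002), np.float64(0.0161), np.float64(0.0004)]
[np.float64(0.0005), np.float64(0.002), np.float64(0.0161), np.float64(0.0004)]
[np.float64(0.0005), np.float64(0.002), np.float64(0.0161), np.float64(0.0004)]
```

Call:
play_rows(
  motion=[
    [0.002,0.008,0.012,0,50],
    [0,0,0.018,0,50],
    [0,0,0.018,0,50],
    [0,0,0.016,0,50],
    [0,0,0,0,50],
  ],
)

```text
time: 19.5
tool_pos: [0.4174, -0.0238, 0.013]
tcp_rot: [3.14, -0.073, 0.001]
wrist_force: [0.4, -0.5, 0.4]
width: 0.582
```

Call:
play_rows(
  motion=[
    [0,0,0,0,36],
    [0,0,0,0,30],
    [0,0,0,0,30],
    [0,0,0,0,30],
  ],
  squeeze=35,
)

```text
time: 20.0
tool_pos: [0.4176, -0.023, 0.0136]
tcp_rot: [3.14, -0.07, 0.002]
wrist_force: [-0.6, -4.3, 5.2]
width: 0.412
```

Call:
play_rows(
  motion=[
    [0,0,-0.01,0,30],
    [0,0,-0.03,0,30],
    [0,0,-0.045,0,30],
    [0,0,-0.045,0,30],
    [0,0,0,0,30],
  ],
)

```text
time: 20.62
tool_pos: [0.4201, -0.0223, 0.1472]
tcp_rot: [3.141, -0.07, 0.013]
wrist_force: [-0.2, 0.3, -2.7]
width: 0.413
```

```bash
python3 - <<'E'
from sil import *
plan((.341,-.28,.15),178)
E
```

```text
t 20.625 at [ 0.4201 -0.0223  0.1472] az -2.556374584512176 q [-0.1127 -0.1667  2.2157  0.0007  1.0843  1.5023] tiltz [ 0.0083 -0.0003 -1.    ]
20 rows, turn each 0.024922725752151084
[np.float64(-0.0034), np.float64(0.013), np.float64(-0.0001), np.float64(0.0249)]
[np.float64(-0.0013), np.float64(0.0134), np.float64(-0.0001), np.float64(0.0249)]
[np.float64(0.0008), np.float64(0.0135), np.float64(-0.0001), np.float64(0.0249)]
[np.float64(0.0029), np.float64(0.0132), np.float64(-0.0001), np.float64(0.0249)]
[np.float64(0.0049), np.float64(0.0126), np.float64(-0.0001), np.float64(0.0249)]
[np.float64(0.0068), np.float64(0.0116), np.float64(-0.0001), np.float64(0.0249)]
[np.float64(0.0085), np.float64(0.0104), np.float64(-0.0001), np.float64(0.0249)]
[np.float64(0.0101), np.float64(0.009), np.float64(-0.0001), np.float64(0.0249)]
[np.float64(0.0113), np.float64(0.0073), np.float64(-0.0001), np.float64(0.0249)]
[np.float64(0.0123), np.float64(0.0054), np.float64(-0.0001), np.float64(0.0249)]
[np.float64(0.013), np.float64(0.0034), np.float64(-0.0001), np.float64(0.0249)]
[np.float64(0.0134), np.float64(0.0014), np.float64(-0.0001), np.float64(0.0249)]
[np.float64(0.0135), np.float64(-0.0007), np.float64(-0.0001), np.float64(0.0249)]
[np.float64(0.0132), np.float64(-0.0028), np.float64(-0.0001), np.float64(0.0249)]
[np.float64(0.0126), np.float64(-0.0049), np.float64(-0.0001), np.float64(0.0249)]
[np.float64(0.0117), np.float64(-0.0068), np.float64(-0.0001), np.float64(0.0249)]
[np.float64(0.0105), np.float64(-0.0085), np.float64(-0.0001), np.float64(0.0249)]
[np.float64(0.009), np.float64(-0.01), np.float64(-0.0001), np.float64(0.0249)]
[np.float64(0.0073), np.float64(-0.0113), np.float64(-0.0001), np.float64(0.0249)]
[np.float64(0.0055), np.float64(-0.0123), np.float64(-0.0001), np.float64(0.0249)]
```

A positive turn would run joint 6 out of range. Instead I'll use the crate's left wall, with the narrow end pointing -y, which needs only -93°.

Call:
play_rows(
  motion=[
    [0,0,0,-0.0234,30],
    [0,0,0,-0.0234,30],
    [0,0,0,-0.0234,30],
    [0,0,0,-0.0234,30],
    [0,0,0,-0.0234,30],
  ],
)

```text
time: 21.25
tool_pos: [0.4153, -0.0219, 0.1411]
tcp_rot: [-2.952, -1.069, 0.005]
wrist_force: [0.1, 0.5, -1.9]
width: 0.409
```

Call:
play_rows(
  motion=[
    [0,0,0,-0.0234,30],
    [0,0,0,-0.0234,30],
    [0,0,0,-0.0234,30],
    [0,0,0,-0.0234,30],
    [0,0,0,-0.0234,30],
  ],
)

```text
time: 21.88
tool_pos: [0.4153, -0.0219, 0.1411]
tcp_rot: [-2.369, -2.058, 0.004]
wrist_force: [-0.1, -0.8, -2.1]
width: 0.41
```

Call:
play_rows(
  motion=[
    [0,0,0,-0.0234,30],
    [-0.011,0.01,0.02,0,30],
    [-0.011,0.01,0.03,0,30],
    [0,0,0.02,0,30],
    [0,0,0,0,30],
  ],
)

```text
time: 22.5
tool_pos: [0.4334, -0.0436, 0.0698]
tcp_rot: [-2.215, -2.218, 0.007]
wrist_force: [0.3, -1.3, -2.1]
width: 0.414
```

```bash
python3 - <<'E'
from sil import *
plan((.44,-.045,.068),90)
E
```

```text
t 22.5 at [ 0.4334 -0.0436  0.0698] az 90.08244274180979 q [-0.1578 -0.0201  2.2463  0.0004  0.9235 -0.1595] tiltz [-0.008   0.0016 -1.    ]
1 rows, turn each 0.00022900761613829307
[np.float64(-0.0014), np.float64(0.0066), np.float64(0.0018), np.float64(0.0002)]
```

Call:
play_rows(
  motion=[
    [0,0,0.004,0,30],
    [0,0,0.004,0,30],
    [0,0,0.004,0,30],
    [0,0,0,0,30],
  ],
)

```text
time: 23.0
tool_pos: [0.4379, -0.0441, 0.0622]
tcp_rot: [2.219, 2.223, 0.002]
wrist_force: [-0.8, 2.7, 3.7]
width: 0.41
```

Call:
play_rows(
  motion=[
    [0,0,0.004,0,30],
    [0,0,0.004,0,30],
    [0,0,0,0,30],
  ],
)

```text
time: 23.38
tool_pos: [0.438, -0.0426, 0.0549]
tcp_rot: [-2.22, -2.221, -0.005]
wrist_force: [-3.2, 10.0, 11.5]
width: 0.412
```

Call:
play_rows(
  motion=[
    [0,0,0.004,0,30],
    [0,0,0,0,30],
  ],
)

```text
time: 23.62
tool_pos: [0.4381, -0.0424, 0.0509]
tcp_rot: [-2.22, -2.221, -0.006]
wrist_force: [-4.0, 11.6, 11.8]
width: 0.416
```

Call:
play_rows(
  motion=[
    [0,0,0.004,0,30],
    [0,0,0.003,0,30],
    [0,0,0,0,30],
  ],
)

```text
time: 24.0
tool_pos: [0.4381, -0.0425, 0.0438]
tcp_rot: [-2.22, -2.221, -0.005]
wrist_force: [-4.1, 10.5, 11.2]
width: 0.416
```

Call:
play_rows(
  motion=[
    [0,0,-0.03,0,30],
    [0,0,-0.045,0,30],
    [0,0,-0.045,0,30],
    [0,0,0,0,30],
  ],
)

```text
time: 24.5
tool_pos: [0.4408, -0.0449, 0.1667]
tcp_rot: [2.214, 2.218, 0.009]
wrist_force: [0.1, -0.3, -3.1]
width: 0.412
```

```bash
python3 - <<'E'
from sil import *
s,R=pose();print(s['time'],s['tool_pos'],az(R[:,0]),s['width'])
a=read_camera('side');cv2.imwrite('pics/n1.png',a[:,:,::-1])
c=proj('side',s['tool_pos']+[0,0,.01]).astype(int);x0,y0=c[0]-32,c[1]-28;print(x0,y0)
p=a[y0:y0+56,x0:x0+64].astype(int)
g=p.mean(2);bl=(p[...,2]-p[...,0])>45
for i in range(56): print(''.join('b' if bl[i,j] else '#' if g[i,j]>170 else '+' if g[i,j]>145 else '.' if g[i,j]>85 else ' ' for j in range(64)))
E
```

```text
24.5 [ 0.4408 -0.0449  0.1667] 90.099461262726 0.411745746325189
349 250
bbbbbbb           bbbbb                                     bbbb
bbbbbbb            bbbb                                    .bbbb
bbbbbbb            bbb                                     ..bbb
bbbbbbbb           bbb                                     ....b
bbbbbbbb                                                    ....
bbbbbbbb                                                      ..
bbbbbbbbb                                              b       .
bbbbbbbbb                                             bbbb      
bbbbbbbbb                   bb                       bbbbb      
bbbbbbbbbb                 bbb....                  bbbbbb      
bbbbbbbbbbb                bbb.+++..               bbbbbbb      
bbbbbbbbbbbbbbb            bb...++++.              bbbbbbb      
bbbbbbbbbbbbbbbb           ..++..+##+.             bbbbbbb      
bbbbbbbbbbbbbbbbb          ..##++.+++.             bbbbbbb      
bbbbbbbbbbbbbbbbbb         ..###++....             bbbbbbb      
bbbbbbbbbbbbbbbbbb          .+###+....             b
[... 1912 characters left out ...]
bbbb   ..++###+++...bbbbbbb.............bbbbbbbbbb
bbbbbbbbbbbbbbbbbbbb   ...++++....bbbbbb.............bbbbbbbbbbb
bbbbbbbbbbbbbbbbbbbbb    .........bbbbb++............bbbbbbbbbbb
bbbbbbbbbbbbbbbbbbbbbbb    ......bbbbb##+............bbbbbbbbbbb
bbbbbbbbbbbbbbbbbbbbbbbbb    ...bbbbb+##+............+bbbbbbbbbb
bbbbbbbbbbbbbbbbbbbbbbbbbbbb  ..bbbbb###............+#bbbbbbbbbb
bbbbbbbbbbbbbbbbbbbbbbbbbbbbbbbbbbbbb###+...........+##bbbbbbbbb
bbbbbbbbbbbbbbbbbbbbbbbbbbbbbbbbbbbbb###+...........+##bbbbbbbbb
bbbbbbbbbbbbbbbbbbbbbbbbbbbbbbbbbbbbb###+..........+###bbbbbbbbb
bbbbbbbbbbbbbbbbbbbbbbbbbbbbbbbbbbbbb+###+.........+###bbbbbbbbb
bbbbbbbbbbbbbbbbbbbbbbbbbbbbbbbbbbbbb.+###++.....++###+bbbbbbbbb
```

```bash
python3 - <<'E'
from sil import *
from scipy.optimize import least_squares
s,R=pose();print(s['time']);z=np.array([0,0,1.]);X=R[:,0];off=np.array([349,250])
i=camera_info('side');K=np.array(i["intrinsics"]);T=np.array(i["pose"])
def pj(p):
    c=K@(T[:3,:3].T@(p-T[:3,3]));return c[:2]/c[2]-off
def fr(th,dx,dz):  # th: narrow end up
    t=-np.radians(th);A=np.cos(t)*X+np.sin(t)*z;N=-np.sin(t)*X+np.cos(t)*z;return s["tool_pos"]+X*dx/1e3+z*dz/1e3,A,np.cross(N,A),N
a=cv2.imread('pics/n1.png')[250:306,349:413].astype(int);g=a.mean(2)
m=((a[...,0]-a[...,2])<=30)&(g>95);m[:,42:]=0;m[:,:16]=0;m[:9]=0;m[50:]=0;m[34:,35:]=0
def sil(v):
    c,A,Y,N=fr(*v);im=np.zeros((560,640),np.uint8)
    def P(q): cv2.fillConvexPoly(im,cv2.convexHull(np.array([(pj(c+A*x+Y*y+N*w)+.5)*10 for x,y,w in q]).astype(np.int32)),255)
    P([(x,y,w) for x in(-.015,.015) for y in(-.018,.018) for w in(-.018,.018)])
    for r,x0,x1 in((.017,.015,.04),(.0075,-.04,-.015)): P([(x,r*np.cos(t),r*np.sin(t)) for x in(x0,x1) for t in np.linspace(0,6.28,20)])
    return cv2.resize(im,(64,56),interpolation=cv2.INTER_AREA)/255.
W=((a[...,0]-a[...,2])>30)   # blue: certainly not coupler
def cost(v):
    S=sil(v);return (S*W).sum()*2+((1-S)*m).sum()
best=min((cost((th,dx,dz)),th,dx,dz) for th in range(10,66,4) for dx in range(-15,16,3) for dz in range(-6,28,3));print(best)
_,b,x,d=best
fine=sorted((cost((th,dx,dz)),th,dx,dz) for th in range(b-5,b+6,2) for dx in range(x-3,x+4) for dz in range(d-3,d+4))[:6];print(fine)
S=sil(fine[0][1:])
for r in range(6,52): print(''.join('*' if m[r,j] and S[r,j]>.5 else 'm' if m[r,j] else 's' if S[r,j]>.5 else '.' for j in range(12,48)))
E
```

```text
24.55
(np.float64(81.25490196078431), 54, 6, 27)
[(np.float64(73.74117647058824), 57, 6, 30), (np.float64(74.17254901960786), 55, 6, 30), (np.float64(74.39215686274511), 57, 5, 30), (np.float64(74.44705882352942), 59, 6, 30), (np.float64(74.72941176470587), 59, 7, 30), (np.float64(74.88627450980391), 55, 5, 29)]
.......................sssssss......
.......................ssssssss.....
.......................ssssssss.....
...................mmmsssssssss.....
...................mmm**sssssss.....
..................mmmm***sssss......
................mmmmm*****ssss......
...............mmmmmm*****ssss......
................**********sss.......
..............ss**********sss.......
............ssss***********s........
...........sss*************s........
...........sss*************sss......
...........ss***************ssss....
..........sss***************ssssss..
..........ss*****************ssssss.
..........s******************sssss..
.........ss******************sssss..
.........s*******************sssss..
.........s*******************ssss...
........s********************ssss...
........*
[... 215 characters left out ...]
.......s******************sss.....
.........**************sssssss......
........s**************ssssss.......
........***************ssss.........
........***************sss..........
.......****************sss..........
.......****************sss..........
......*****************ss...........
......*****************ss...........
.....m*****************ss...........
.....mm****************s............
......mm*************sss............
.........************sss............
...........**********ss.............
.............********ss.............
...............mm***ss..............
.................mmm................
....................................
....................................
```

```bash
cat > lm.py <<'E'
from h import *
from scipy.optimize import least_squares
def lmfit(L,off,v0,sign=1):
    """L: {(a,b,n) mm: crop px}; th = tilt of wide end up (deg)"""
    s,R=pose();z=np.array([0,0,1.]);X=R[:,0]*sign;i=camera_info('side');K=np.array(i["intrinsics"]);T=np.array(i["pose"])
    def pj(p):
        c=K@(T[:3,:3].T@(p-T[:3,3]));return c[:2]/c[2]-off
    def f(v):
        t=np.radians(v[0]);A=np.cos(t)*X+np.sin(t)*z;N=-np.sin(t)*X+np.cos(t)*z;Y=np.cross(N,A)
        c=s["tool_pos"]+(X*v[1]+z*v[2]+Y*v[3])/1e3
        return np.concatenate([pj(c+(A*k[0]+Y*k[1]+N*k[2])/1e3)-p for k,p in L.items()]+[[v[3]*.2]])
    r=least_squares(f,v0);print("tilt dx dz dy",r.x.round(1),"res",r.fun.round(1));return r.x
E
python3 - <<'E'
from lm import *
# Y = N x A ; with A=+y,N=z -> Y = -x ; so +Y is robot side (image right)
L={(-15,-18,18):(26,18),(15,-18,18):(20.5,28.8),(-15,18,18):(40.5,25),(15,18,18):(36,36.5)}
lmfit(L,[349,250],[-35,0,10,0])
L[(-40,0,5)]=(34,9.5);lmfit(L,[349,250],[-35,0,10,0])
lmfit(L,[349,250],[-10,0,10,0])
E
```

```text
tilt dx dz dy [-6.6  0.6  1.8 -4.3] res [ 0.1  0.  -1.6  0.1  2.2  0.2 -0.3 -0.2 -0.9]
tilt dx dz dy [-85.9 -16.1  15.8  -5.4] res [-3.1  0.2  0.8  0.5 -0.8  0.5  1.8  0.1  1.8 -1.2 -1.1]
tilt dx dz dy [-85.9 -16.1  15.8  -5.4] res [-3.1  0.2  0.8  0.5 -0.8  0.5  1.8  0.1  1.8 -1.2 -1.1]
```

The landmark fit is ambiguous in this viewing direction. I'll turn the part side-on to the side camera, which is on the way to the show direction, over plain table.

Call:
play_rows(
  motion=[
    [0.02,0,0,-0.0255,30],
    [0.02,0,0,-0.0255,30],
    [0.02,0,0,-0.0255,30],
    [0,0,0,-0.0255,30],
    [0,0,0,-0.0255,30],
  ],
)

```text
time: 25.18
tool_pos: [0.4257, 0.0147, 0.1596]
tcp_rot: [-1.167, -2.913, 0.002]
wrist_force: [-0.4, -0.2, -1.8]
width: 0.411
```

Call:
play_rows(
  motion=[
    [0,0,0,-0.0255,30],
    [0,0,0,-0.0255,30],
    [0,0,0,-0.0255,30],
    [0,0,0,-0.0255,30],
    [0,0,0,-0.0255,30],
  ],
)

```text
time: 25.8
tool_pos: [0.4258, 0.0144, 0.1596]
tcp_rot: [0.06, -3.137, -0.0]
wrist_force: [-0.0, 0.2, -2.4]
width: 0.417
```

```bash
python3 - <<'E'
from sil import *
plan((.40,.15,.15),200)
E
```

```text
t 25.8 at [0.4258 0.0144 0.1596] az -177.80024024851207 q [-0.0247 -0.1593  2.185  -0.      1.1202 -1.6338] tiltz [-0.0043  0.0001 -1.    ]
4 rows, turn each -0.012361277950355604
[np.float64(0.0051), np.float64(0.0341), np.float64(0.0024), np.float64(-0.0124)]
[np.float64(0.0025), np.float64(0.0344), np.float64(0.0024), np.float64(-0.0124)]
[np.float64(-0.0002), np.float64(0.0345), np.float64(0.0024), np.float64(-0.0124)]
[np.float64(-0.0029), np.float64(0.0344), np.float64(0.0024), np.float64(-0.0124)]
```

Call:
play_rows(
  motion=[
    [0.0051,0.0341,0.0024,-0.0124,30],
    [0.0025,0.0344,0.0024,-0.0124,30],
    [0,0.0345,0.0024,-0.0124,30],
    [-0.0029,0.0344,0.0024,-0.0124,30],
    [0,0,0,0,30],
  ],
)

```text
time: 26.42
tool_pos: [0.4001, 0.1511, 0.1501]
tcp_rot: [0.543, -3.09, 0.0]
wrist_force: [0.0, -1.0, -1.5]
width: 0.411
```

```bash
cat > asc.py <<'E'
from h import *
def asc(dz=.01,w=32,h=26,name='n'):
    s,R=pose();print(s['time'],s['tool_pos'],az(R[:,0]),s['width'])
    a=read_camera('side');cv2.imwrite(f'pics/{name}.png',a[:,:,::-1])
    c=proj('side',s['tool_pos']+[0,0,dz]).astype(int);x0,y0=c[0]-w,c[1]-h;print(x0,y0)
    p=a[y0:y0+2*h,x0:x0+2*w].astype(int);g=p.mean(2);bl=(p[...,2]-p[...,0])>45
    for i in range(2*h): print('%2d '%i+''.join('b' if bl[i,j] else '#' if g[i,j]>180 else '+' if g[i,j]>150 else '=' if g[i,j]>125 else '.' if g[i,j]>75 else ' ' for j in range(2*w)))
E
python3 -c "
from asc import *
asc(name='n2')"
```

```text
26.425 [0.4001 0.1511 0.1501] -160.0536451507309 0.41054143493330064
317 342
 0      ....===========..                             ...==========
 1       ....===========.                           ...============
 2 ..      ....=========.                          ..==============
 3 ...      ....=======..                         ..===============
 4 =....      ....=====..                        ..================
 5 ===....      ....===..                        ..================
 6 ====....      ....==..                        ..================
 7 ======....      ......                        .=================
 8 =======....      .....                        .=================
 9 =========....      ...                       ..=================
10 ===========....                              ..=================
11 ++==========.....            .....          ..==================
12 #++===========....          .......         ..==================
13 #+==============....        ..==...         .===================
14 +================....       .=====.         .===================
15 
[... 1812 characters left out ...]
......==============
42 ============...   ...====...        ..............==============
43 ============..   ...======...........===..... .....=============
44 ===========..   ...===========......=====...........============
45 ==========...   ..=========================.........============
46 ==========..  ....=============================....=============
47 =========..   ...===============================================
48 ========..   ...================================================
49 =======...  ...=================================================
50 ======...   ..==================================================
51 ======..   ...==================================================
```

```bash
python3 - <<'E'
from lm import *
lmfit({(40,0,0):(56.2,33.3),(-40,0,0):(14,18)},[317,342],[-30,0,10,0])
lmfit({(40,0,0):(56.2,33.3),(-40,0,0):(14,18),(40,0,17):(56,26.5),(40,0,-17):(53,40)},[317,342],[-30,0,10,0])
E
```

```text
tilt dx dz dy [-19.3   3.6   9.7   1.7] res [ 0.6  0.5 -0.6 -0.4  0.3]
tilt dx dz dy [-15.1   0.9   3.7   4.6] res [-0.4 -0.2 -2.4  0.7  3.1  1.8 -0.4 -2.2  0.9]
```

Side-on, the narrow tip is at crop (14,18) and the wide end at (56,33). The narrow end is up by only about 19°, so it needs about 17° more. I'll press again at the near rim, already at the show yaw.

```bash
python3 - <<'E'
from sil import *
plan((.41,-.10,.13),177)
E
```

```text
t 26.475 at [0.4006 0.1501 0.1504] az -160.1378992784423 q [ 0.3007 -0.1458  2.1918 -0.0004  1.0996 -1.6166] tiltz [-0.0037 -0.0015 -1.    ]
6 rows, turn each 0.010584305889610039
[np.float64(0.0127), np.float64(-0.0397), np.float64(0.0034), np.float64(0.0106)]
[np.float64(0.01), np.float64(-0.0405), np.float64(0.0034), np.float64(0.0106)]
[np.float64(0.0073), np.float64(-0.0411), np.float64(0.0034), np.float64(0.0106)]
[np.float64(0.0046), np.float64(-0.0415), np.float64(0.0034), np.float64(0.0106)]
[np.float64(0.0018), np.float64(-0.0417), np.float64(0.0034), np.float64(0.0106)]
[np.float64(-0.001), np.float64(-0.0417), np.float64(0.0034), np.float64(0.0106)]
```

Call:
play_rows(
  motion=[
    [0.0127,-0.0397,0.0034,0.0106,30],
    [0.01,-0.0405,0.0034,0.0106,30],
    [0.0073,-0.0411,0.0034,0.0106,30],
    [0.0046,-0.0415,0.0034,0.0106,30],
    [0.0018,-0.0417,0.0034,0.0106,30],
  ],
)

```text
time: 27.1
tool_pos: [0.4085, -0.0607, 0.1345]
tcp_rot: [0.012, -3.14, 0.0]
wrist_force: [1.0, -0.2, -2.6]
width: 0.413
```

Call:
play_rows(
  motion=[
    [-0.001,-0.0417,0.0034,0.0106,30],
    [0.0146,-0.0458,0.008,0,30],
    [0.0146,-0.0458,0.008,0,30],
    [0.0146,-0.0458,0.008,0,30],
    [0.0146,-0.0458,0.008,0,30],
  ],
)

```text
time: 27.72
tool_pos: [0.3407, -0.2816, 0.099]
tcp_rot: [-0.089, -3.139, -0.001]
wrist_force: [0.8, -0.2, -2.5]
width: 0.42
```

Call:
play_rows(
  motion=[
    [0,0,0.02,0,30],
    [0,0,0.02,0,30],
    [0,0,0,0,30],
  ],
)

```text
time: 28.1
tool_pos: [0.3399, -0.2789, 0.0577]
tcp_rot: [-0.09, -3.136, -0.006]
wrist_force: [0.4, 0.8, -1.7]
width: 0.411
```

```bash
python3 - <<'E'
from sil import *
plan((.342,-.28,.05),177)
E
```

```text
t 28.1 at [ 0.3399 -0.2789  0.0577] az 176.72641882397608 q [-0.7435  0.0054  2.2483 -0.0004  0.8939 -2.2569] tiltz [-0.0046  0.0038 -1.    ]
1 rows, turn each -0.0007599477111775678
[np.float64(-0.0021), np.float64(-0.001), np.float64(0.0077), np.float64(-0.0008)]
```

Call:
play_rows(
  motion=[
    [-0.001,0,0.005,0,30],
    [0,0,0.005,0,30],
    [0,0,0.004,0,30],
    [0,0,0,0,30],
  ],
)

```text
time: 28.6
tool_pos: [0.3445, -0.2803, 0.0471]
tcp_rot: [0.085, 3.139, -0.001]
wrist_force: [-1.1, 1.1, 4.7]
width: 0.417
```

Call:
play_rows(
  motion=[
    [0,0,0.004,0,30],
    [0,0,0.003,0,30],
    [0,0,0.002,0,30],
    [0,0,0,0,30],
  ],
)

```text
time: 29.1
tool_pos: [0.3447, -0.2806, 0.0394]
tcp_rot: [0.085, 3.139, -0.002]
wrist_force: [-6.1, 4.2, 14.2]
width: 0.418
```

Call:
play_rows(
  motion=[
    [0,0,0.003,0,30],
    [0,0,0.001,0,30],
    [0,0,0,0,30],
  ],
)

```text
time: 29.48
tool_pos: [0.3442, -0.2812, 0.0357]
tcp_rot: [0.084, 3.14, -0.004]
wrist_force: [-9.2, 0.6, 16.4]
width: 0.412
```

Call:
play_rows(
  motion=[
    [0,0,-0.02,0,30],
    [0.01,0,-0.045,0,30],
    [0,0.03,-0.045,0,30],
    [-0.03,0.045,-0.02,0,30],
    [-0.03,0.045,0,0,30],
  ],
)

```text
time: 30.1
tool_pos: [0.4029, -0.1628, 0.1663]
tcp_rot: [0.088, 3.134, -0.005]
wrist_force: [0.6, -0.5, -1.6]
width: 0.412
```

```bash
python3 - <<'E'
from sil import *
plan((.50,.0038,.18),180)
E
```

```text
t 30.1 at [ 0.4029 -0.1628  0.1663] az 176.7823664845384 q [-0.4412 -0.1566  2.1695 -0.0001  1.1215 -1.9558] tiltz [ 0.0064 -0.0032 -1.    ]
5 rows, turn each -0.0017875741752564523
[np.float64(-0.0175), np.float64(0.0344), np.float64(-0.0027), np.float64(-0.0018)]
[np.float64(-0.0179), np.float64(0.0342), np.float64(-0.0027), np.float64(-0.0018)]
[np.float64(-0.0183), np.float64(0.034), np.float64(-0.0027), np.float64(-0.0018)]
[np.float64(-0.0187), np.float64(0.0337), np.float64(-0.0027), np.float64(-0.0018)]
[np.float64(-0.019), np.float64(0.0335), np.float64(-0.0027), np.float64(-0.0018)]
```

Call:
play_rows(
  motion=[
    [-0.0175,0.0344,-0.0027,-0.0157,30],
    [-0.015,0.036,-0.0027,-0.0157,30],
    [-0.01,0.037,-0.0027,-0.0157,30],
    [-0.006,0.037,-0.0027,-0.0157,30],
    [0,0.01,0,-0.0157,30],
  ],
)

```text
time: 30.72
tool_pos: [0.4314, -0.0059, 0.1742]
tcp_rot: [-0.693, 3.064, 0.0]
wrist_force: [-0.9, -0.8, -1.5]
width: 0.411
```

Call:
play_rows(
  motion=[
    [0,0,0,0,30],
    [0,0,0,0,30],
  ],
)

```text
time: 30.98
tool_pos: [0.4315, -0.0083, 0.174]
tcp_rot: [-0.681, 3.067, -0.001]
wrist_force: [0.3, 0.1, -1.9]
width: 0.417
```

```bash
python3 -c "
from asc import *
asc(name='n3')"
```

```text
30.975 [ 0.4315 -0.0083  0.174 ] -154.97092739593728 0.4173342905632961
345 264
 0 bbbbbbbbbbbbbbbbbbbbbbbbbb                       ...bbbbbbbbbbbb
 1 bbbbbbbbbbbbbbbbbbbbbbbbbb                      ....bbbbbbbbbbbb
 2 bbbbbbbbbbbbbbbbbbbbbbbbbb                       ..bbbbbbbbbbbbb
 3 ++bbbbbbbbbbbbbbbbbbbbbbbb                      ...bbbbbbbbbbbbb
 4 ######+++bbbbbbbbbbbbbbbbbb        ...          ..bbbbbbbbbbbbbb
 5 #########+bbbbbbbbbbbbbbbbb       .....         bbbbbbbbbbbbbbbb
 6 #########+bbbbbbbbbbbbbbbbb      ..===..       bbbbbbbbbbbbbbbbb
 7 #########+bbbbbbbbbbbbbbbbb      .=+++=.      bbbbbbbbbbbbbbbbbb
 8 #########+bbbbbbbbbbbbbbbbb      .=+++=.     bbbbbbbbbbbbbbbbbbb
 9 ########+=bbbbbbbbbbbbbbbbb      .=+++=.     bbbbbbbbbbbbbbbbbbb
10 ########+=bbbbbbbbbbbbbbbbb      .=+++=.    bbbbbbbbbbbbbbbbbbbb
11 ########+bbbbbbbbbbbbbbbbbb      .++++=.    bbbbbbbbbbbbbbbbbbbb
12 ########=bbbbbbbbbbbbbbbbb      ..++++=.    bbbbbbbbbbbbbbbbbbbb
13 +######+=bbbbbbbbbbbbbbbbb      .=++++=.    bbbbbbbbbbbbbbbbbbbb
14 ===+++++.bbbbbbb..==bbbbbb      .=++++=.    bbbbbbbbbbbbbbbbbbbb

[... 1815 characters left out ...]
...==...==++##+bbbbb
42 .bbbbbbbbbbbbbbbbbbbbbbbbbbbb bbbbbb     .....=++++++++#++=bbbbb
43 ...bbbbbbbbbbbbbbbbbbbbbbbbbbbbbbbbbbb  ......=++++++##++=bbbbbb
44 =...bbbbbbbbbbbbbbbbbbbbbbbbbbbbbbbbbbb  ..bb.=+++++++++=.bbbbbb
45 ===...bbbbbbbbbbbbbbbbbbbbbbbbbbbbbbbbbbbbbbbbb===+++==..bbbbbbb
46 ====....bbbbbbbbbbbbbbbbbbbbbbbbbbbbbbbbbbbbbbbbbb......bbbbbbbb
47 ======....bbbbbbbbbbbbbbbbbbbbbbbbbbbbbbbbbbbbbbbbbb..bbbbbbbbbb
48 =========...bbbbbbbbbbbbbbbbbbbbbbbbbbbbbbbbbbbbbbbbbbbbbbbbbbbb
49 ===========...bbbbbbbbbbbbbbbbbbbbbbbbbbbbbbbbbbbbbbbbbbbbbbbbbb
50 ============....bbbbbbbbbbbbbbbbbbbbbbbbbbbbbbbbbbbbbbbbbbbbbbbb
51 ===============....bbbbbbbbbbbbbbbbbbbbbbbbbbbbbbbbbbbbbbbbbbbbb
```

```bash
python3 - <<'E'
from lm import *
lmfit({(40,0,0):(51.3,36),(-40,0,0):(16.3,17.3)},[345,264],[-30,0,10,0])
v=lmfit({(40,0,0):(51.0,35),(-40,0,0):(16.8,17.8)},[345,264],[-30,0,10,0])
a=np.radians(36)
# TCP target: narrow end at focus (0.6035,0.0015,.2205), forward az -4
fw=np.array([np.cos(np.radians(-4)),np.sin(np.radians(-4)),0])
c=np.array([.6035,.0015,.2205])-.04*(fw*np.cos(a)+np.array([0,0,np.sin(a)]))
t=c-np.array([0,0,v[2]/1e3])+fw*v[1]/1e3
print('tcp target',t);plan(t,176)
E
```

```text
tilt dx dz dy [-32.    3.2  11.   -0.7] res [-0.3 -0.4  0.3  0.4 -0.1]
tilt dx dz dy [-31.4   3.4  10.3   0.4] res [ 0.2  0.2 -0.2 -0.2  0.1]
tcp target [0.5746 0.0035 0.1867]
t 31.025 at [ 0.4315 -0.0085  0.174 ] az -154.98481694509923 q [-0.0772 -0.1654  2.162  -0.0003  1.1448 -2.0845] tiltz [ 0.0002 -0.0002 -1.    ]
4 rows, turn each 0.020149432677014426
[np.float64(-0.0337), np.float64(-0.0124), np.float64(-0.0032), np.float64(0.0201)]
[np.float64(-0.035), np.float64(-0.0081), np.float64(-0.0032), np.float64(0.0201)]
[np.float64(-0.0357), np.float64(-0.0036), np.float64(-0.0032), np.float64(0.0201)]
[np.float64(-0.0359), np.float64(0.001), np.float64(-0.0032), np.float64(0.0201)]
```

The narrow end is now up by about 32° (need 35±12). On to the focus, holding for over 1 s.

Call:
play_rows(
  motion=[
    [-0.0337,-0.0124,-0.0032,0.0201,30],
    [-0.035,-0.0081,-0.0032,0.0201,30],
    [-0.0357,-0.0036,-0.0032,0.0201,30],
    [-0.0359,0.001,-0.0032,0.0201,30],
    [0,0,0,0,30],
  ],
)

```text
time: 31.65
tool_pos: [0.5772, 0.0034, 0.1869]
tcp_rot: [0.108, 3.138, -0.0]
wrist_force: [-0.8, -0.7, -2.0]
width: 0.415
```

Call:
play_rows(
  motion=[
    [0,0,0,0,30],
    [0,0,0,0,30],
    [0,0,0,0,30],
    [0,0,0,0,30],
    [0,0,0,0,30],
  ],
)

```text
time: 32.28
tool_pos: [0.5743, 0.0043, 0.1869]
tcp_rot: [0.105, 3.14, -0.0]
wrist_force: [0.5, 0.4, -2.7]
width: 0.412
```

```bash
python3 -c "
from asc import *
asc(name='n4')"
```

```text
32.275 [0.5743 0.0043 0.1869] 176.17634367562692 0.41243444433550563
277 235
 0 =============.. ....                                .==========b
 1 ==============......                               ..=========bb
 2 ==============......                               .=========bbb
 3 ==============......                            ....========bbbb
 4 ==============......                           ...=========bbbbb
 5 =============......                            .==========bbbbbb
 6 ============......                             .==========bbbbbb
 7 ======....==......                             .=========bbbbbbb
 8 =====............                             ..========bbbbbbbb
 9 ====..   .......                              .========bbbbbbbbb
10 ====.   ........                             ..=======bbbbbbbbbb
11 ====.   .......                          .....=======bbbbbbbbbbb
12 ====.    .....                     ..    .....======bbbbbbbbbbbb
13 ====..    ...      .              ..=..   ....=====bbbbbbbbbbbbb
14 =====.                            .+++.     ..=====bbbbbbbbbbbbb
15 
[... 1812 characters left out ...]
++bbbbbbb=+++==++++#
42 ==============================..   ....===+++bbbbbbbb====.=+++++
43 ==============================..   ....=====bbbbbbbbb......==+==
44 ==============================..   .....==..bbbbbbbbb.......===.
45 ==============================.. b .........bbbbbbbbb...........
46 ===============================. bb ..... bbbbbbbbbbbbb.........
47 ===============================..bbb  . bbbbbbbbbbbbbbbbbb......
48 ===============================..bbbbbbbbbbbbbbbbbbbbbbbbbbbbbb.
49 ===============================..bbbbbbbbbbbbbbbbbbbbbbbbbbbbbb.
50 ===============================..bbbbbbbbbbbbbbbbbbbbbbbbbbbbbbb
51 ===============================..bbbbbbbbbbbbbbbbbbbbbbbbbbbbbbb
```

Call:
play_rows(
  motion=[
    [0,0,0,0,30],
    [0,0,0,0,30],
    [0,0,0,0,30],
    [0,0,0,0,30],
  ],
)

```text
time: 32.83
tool_pos: [0.5745, 0.0043, 0.1867]
tcp_rot: [-0.105, -3.14, 0.0]
wrist_force: [-0.0, 0.2, -1.9]
width: 0.412
```

```bash
python3 - <<'E'
from lm import *
lmfit({(40,0,0):(45.3,41.5),(15,18,18):(46,23.5),(-15,18,18):(36,12.5)},[277,235],[-30,3,10,0])
lmfit({(40,17,0):(51,36.5),(40,-17,0):(39.5,47),(15,18,18):(46,23.5),(-15,18,18):(36,12.5)},[277,235],[-30,3,10,0])
plan((.45,.0,.16),176)
E
```

```text
tilt dx dz dy [-34.   -2.1   7.7   0.3] res [-0.   0.1  0.2  0.1 -0.2 -0.2  0.1]
tilt dx dz dy [-34.   -1.7   8.1  -0.1] res [-0.7 -0.   0.7  0.   0.2  0.2 -0.2 -0.2 -0. ]
t 32.825 at [0.5745 0.0043 0.1867] az 176.1719532660441 q [-0.0359  0.1077  1.872  -0.      1.1619 -1.5399] tiltz [-0.0001 -0.     -1.    ]
3 rows, turn each 0.0001592159870778826
[np.float64(0.0413), np.float64(-0.0042), np.float64(0.0089), np.float64(0.0002)]
[np.float64(0.0413), np.float64(-0.0042), np.float64(0.0089), np.float64(0.0002)]
[np.float64(0.0413), np.float64(-0.0043), np.float64(0.0089), np.float64(0.0002)]
```

The fit gives 34° up with residuals under 0.7 px, so the narrow end is shown. Now to the card.

```bash
python3 - <<'E'
from lm import *
plan((.5375,.3103,.09),175.3)
E
```

```text
t 32.825 at [0.5745 0.0043 0.1867] az 176.1719532660441 q [-0.0359  0.1077  1.872  -0.      1.1619 -1.5399] tiltz [-0.0001 -0.     -1.    ]
8 rows, turn each 0.0003027615507097576
[np.float64(0.0072), np.float64(0.0379), np.float64(0.0121), np.float64(0.0003)]
[np.float64(0.0072), np.float64(0.0378), np.float64(0.0121), np.float64(0.0003)]
[np.float64(0.0073), np.float64(0.0378), np.float64(0.0121), np.float64(0.0003)]
[np.float64(0.0074), np.float64(0.0378), np.float64(0.0121), np.float64(0.0003)]
[np.float64(0.0075), np.float64(0.0378), np.float64(0.0121), np.float64(0.0003)]
[np.float64(0.0075), np.float64(0.0378), np.float64(0.0121), np.float64(0.0003)]
[np.float64(0.0076), np.float64(0.0378), np.float64(0.0121), np.float64(0.0003)]
[np.float64(0.0077), np.float64(0.0378), np.float64(0.0121), np.float64(0.0003)]
```

Call:
play_rows(
  motion=[
    [0.02,0.03,0,0.0003,30],
    [0.012,0.04,0.01,0.0003,30],
    [0.0073,0.04,0.013,0.0003,30],
    [0.0074,0.04,0.013,0.0003,30],
    [0.003,0.0378,0.013,0.0003,30],
  ],
)

```text
time: 33.45
tool_pos: [0.5379, 0.1964, 0.1375]
tcp_rot: [0.119, 3.139, 0.0]
wrist_force: [0.8, 0.7, -1.8]
width: 0.418
```

Call:
play_rows(
  motion=[
    [0.003,0.0378,0.015,0.0003,30],
    [0.003,0.0378,0.015,0.0003,30],
    [0.003,0.038,0.012,0.0003,30],
    [0,0,0,0,30],
    [0,0,0,0,30],
  ],
)

```text
time: 34.08
tool_pos: [0.538, 0.3088, 0.0957]
tcp_rot: [-0.127, -3.139, 0.001]
wrist_force: [0.3, -0.5, -2.1]
width: 0.412
```

```bash
python3 - <<'E'
from lm import *
plan((.5375,.3103,.045),175.3,mm=25)
E
```

```text
t 34.075 at [0.538  0.3088 0.0957] az 175.34897636096383 q [ 0.4812  0.2777  1.8508 -0.0005  1.0137 -1.0082] tiltz [-0.0003 -0.0007 -1.    ]
3 rows, turn each 4.5348482373907684e-05
[np.float64(0.0002), np.float64(0.0005), np.float64(0.0169), np.float64(0.0)]
[np.float64(0.0002), np.float64(0.0005), np.float64(0.0169), np.float64(0.0)]
[np.float64(0.0002), np.float64(0.0005), np.float64(0.0169), np.float64(0.0)]
```

Call:
play_rows(
  motion=[
    [0,0.001,0.02,0,30],
    [0,0.0005,0.02,0,30],
    [0,0,0.01,0,30],
    [0,0,0.006,0,30],
    [0,0,0,0,30],
  ],
)

```text
time: 34.7
tool_pos: [0.5379, 0.3102, 0.0391]
tcp_rot: [-0.129, -3.138, 0.001]
wrist_force: [-0.0, -1.0, -1.0]
width: 0.415
```

Call:
play_rows(
  motion=[
    [0,0,0.004,0,30],
    [0,0,0.004,0,30],
    [0,0,0.004,0,30],
    [0,0,0,0,30],
  ],
)

```text
time: 35.2
tool_pos: [0.5407, 0.3111, 0.0322]
tcp_rot: [0.128, 3.135, 0.002]
wrist_force: [-2.9, -3.7, 17.0]
width: 0.411
```

Call:
play_rows(
  motion=[
    [0,0,0.003,0,30],
    [0,0,0.003,0,30],
    [0,0,0,0,30],
  ],
)

```text
time: 35.58
tool_pos: [0.5447, 0.3111, 0.0295]
tcp_rot: [0.126, 3.127, 0.004]
wrist_force: [1.5, -8.4, 26.4]
width: 0.416
```

The wide corner has a short lever here. Dragging ahead while pressing adds friction torque in the right direction.

Call:
play_rows(
  motion=[
    [-0.004,0,0.002,0,30],
    [-0.004,0,0.002,0,30],
    [-0.004,0,0.002,0,30],
    [0,0,0,0,30],
  ],
)

```text
time: 36.08
tool_pos: [0.5552, 0.3101, 0.0215]
tcp_rot: [0.127, 3.13, 0.003]
wrist_force: [0.4, -5.8, 17.7]
width: 0.415
```

```bash
python3 -c "
from asc import *
asc(name='p1',dz=.01,h=20,w=30)"
```

```text
36.075 [0.5552 0.3101 0.0215] 175.3611817780804 0.41525341759018475
197 415
 0 ..                                             ...==========
 1 =.                                              ...=========
 2 =..                                          .......========
 3 ==.                                          .........======
 4 ==.                             ..          ..==.......=====
 5 ==.                            .==..        ..===.......====
 6 ==.                           .=##+..  ...  ..=====.......==
 7 ==.                          .=####+....=.. ..======.......=
 8 ==.                          .+#####+...=.. ..=======.......
 9 =..                         .=#######+=.... ..=========.....
10 =..  ..                     .+########+=......==========....
11 ==......                   .=##########+=....============...
12 ==......                   .+###########+=...========+=====.
13 ==......                   .+#############+==+++========+===
14 ==......                   .+##############++##++===========
15 =.......                   .+###################+++=========

[... 835 characters left out ...]
                        ...=+#####+#######+=+###############
30                        .....=+###++######+==+###############
31                        ......=+++++#####+==+################
32                        .......===+++###++=+#################
33 .               ..      ........==++++++=+##################
34 ....           .=+..    .....======+++==+###################
35 ===.....      .=##+=. .....=+##+======.=+###################
36 ======........=#####=.=++++#####+===..=++###################
37 ===========+=+###################+=...=++###################
38 =========+++######################+...=+++##################
39 ==========++#######################=..=+++++################
```

Call:
play_rows(
  motion=[
    [-0.004,0,0.002,0,30],
    [-0.003,0,0.002,0,30],
    [-0.003,0,0.002,0,30],
    [0,0,0,0,30],
  ],
)

```text
time: 36.62
tool_pos: [0.5626, 0.3093, 0.0135]
tcp_rot: [0.128, 3.135, 0.002]
wrist_force: [-0.7, -3.2, 12.6]
width: 0.413
```

Call:
play_rows(
  motion=[
    [0,0,0.002,0,30],
    [0,0,0.001,0,30],
    [0,0,0,0,30],
  ],
)

```text
time: 37.0
tool_pos: [0.5639, 0.3092, 0.0114]
tcp_rot: [0.127, 3.132, 0.003]
wrist_force: [1.0, -4.9, 14.6]
width: 0.416
```

Call:
play_rows(
  motion=[
    [0,0,0.002,0,30],
    [0,0,0.001,0,30],
    [0,0,0,0,30],
  ],
)

```text
time: 37.38
tool_pos: [0.5653, 0.3092, 0.0092]
tcp_rot: [0.126, 3.13, 0.003]
wrist_force: [1.7, -5.8, 16.0]
width: 0.41
```

```bash
python3 -c "
from asc import *
asc(name='p2',dz=.01,h=20,w=30)"
```

```text
37.375 [0.5653 0.3092 0.0092] 175.37517681495837 0.41003187672092745
193 415
 0 =..                                          .........======
 1 ==.                                          ..=.......=====
 2 ==..                                          .==.......====
 3 ===.                                         ..====.......==
 4 ===.                             .           .======.......=
 5 ===.                            .==.         .=======.......
 6 ===.                           .+#+=..  ..   .=========.....
 7 ==..                          .+####+....=.. .==========....
 8 ==..                         .=######+...=.. ..==========...
 9 ==..                         .+#######+=.... ..============.
10 ==..  ..                    .=##########=.....=+============
11 ==......                    .+###########+=..+#+++======+===
12 +==......                   .+############+==####++===+===+=
13 +==......                   .+##############+#####+++++=+===
14 +==......                   .+#############++######++++++===
15 ===.....                    .+############+==#######++++====
[... 836 characters left out ...]
                        .....====++####+=+#######+.  .+#####
30                         .........=++##+==#######+.   .######
31                         .........=++++==+######+..  .=######
32 .                       .........==++===+#####+=.   .+######
33 ...              ...    ..........====.=+#####=.   .=#######
34 =.....         ..++..   ...........=...++####+.   .=########
35 =====....      .+##+=...=..=++=..===...++###+..   .+########
36 ========.... ..+#####+=+#++####++##+...=++++=.   .+#########
37 .==========...+#####################+..=++++.   .+##########
38 ..============+######################+====+=.  .=###########
39 ...===========++#######################+===.. .=############
```

```bash
python3 - <<'E'
from lm import *
lmfit({(40,0,0):(48.5,33.3),(-15,18,18):(33.5,4.5),(15,18,18):(45,14)},[193,415],[-10,3,10,0])
lmfit({(40,0,0):(48.5,33.3),(-15,18,18):(33.5,4.5)},[193,415],[-10,3,10,0])
E
```

```text
tilt dx dz dy [-3.7 -0.2  2.5  3.5] res [ 0.7  0.9 -0.8 -0.5 -0.  -0.3  0.7]
tilt dx dz dy [3.6 2.5 5.3 2.4] res [ 1.   0.3 -1.1 -0.2  0.5]
```

Call:
play_rows(
  motion=[
    [0,0,0.002,0,30],
    [0,0,0,0,30],
  ],
)

```text
time: 37.67
tool_pos: [0.5657, 0.3092, 0.0086]
tcp_rot: [0.127, 3.129, 0.003]
wrist_force: [0.3, -8.1, 22.7]
width: 0.413
```

Call:
play_rows(
  motion=[
    [0,0,0.001,0,30],
    [0,0,0,0,30],
  ],
)

```text
time: 37.92
tool_pos: [0.5657, 0.3092, 0.0086]
tcp_rot: [0.126, 3.129, 0.003]
wrist_force: [-2.4, -9.5, 28.2]
width: 0.415
```

The force rises with no further travel, so the part is flat on the card. I'll lift slightly and recentre on the card.

Call:
play_rows(
  motion=[
    [0,0,-0.01,0,30],
    [0,0,-0.005,0,30],
    [0,0,0,0,30],
  ],
)

```text
time: 38.3
tool_pos: [0.5598, 0.3088, 0.0155]
tcp_rot: [-0.128, -3.139, 0.0]
wrist_force: [0.0, 0.0, -1.3]
width: 0.415
```

```bash
python3 - <<'E'
from lm import *
plan((.5395,.3103,.02),175.3)
E
python3 -c "
from asc import *
asc(name='p3',dz=.01,h=20,w=30)"
```

```text
t 38.3 at [0.5598 0.3088 0.0155] az 175.31616937157807 q [ 0.465   0.4042  1.8516  0.0001  0.886  -1.0241] tiltz [-0.0003 -0.     -1.    ]
1 rows, turn each 4.49149210501629e-05
[np.float64(0.0204), np.float64(-0.0001), np.float64(-0.0045), np.float64(0.0)]
38.3 [0.5598 0.3088 0.0155] 175.31616937157807 0.41455918079594645
195 415
 0 =.                                              ....========
 1 =..                                           ... ...=======
 2 ==.                                           .........=====
 3 ==..                                         ..==.......====
 4 ==..                            ...          .====.......===
 5 ==..                           .=+=..        .=====.......==
 6 ==..                          .+###+=.  ...  .=======.......
 7 ==.                          .=#####+=...... ..=======... ..
 8 ==.                          .+#######=..... ..========.....
 9 ==.   .                     .=#########+.... ..==========...
10 ==. ....                    .+##########+=....============..
11 ==......                    =#############+..==============.
[... 1092 characters left out ...]
                        .........=+###++=+######+=.  .+#####
30                         .........=+++++==+######=.   .######
31                         .........=++++==+######=.   .+######
32 .                       .........==++=.=+#####+.    .#######
33 ....            ....     ..........==..++####+=.   .+#######
34 ===....        .=++=.   ....==.........++###+=.    =########
35 ======....    .=####+...===+##+=.===...+++##+.    .+########
36 =========.....+######+++#######++##+=..=++++=.   .+#########
37 ============+#######################+=.==++=.   .=##########
38 ===========++########################+=====..  .=###########
39 .==========+++#########################++==.. .=############
```

Call:
play_rows(
  motion=[
    [0.01,0.001,0,0,30],
    [0.01,0,0,0,30],
    [0,0,0.003,0,30],
    [0,0,0.003,0,30],
    [0,0,0,0,30],
  ],
)

```text
time: 38.98
tool_pos: [0.5402, 0.3112, 0.0093]
tcp_rot: [-0.129, -3.139, 0.0]
wrist_force: [-0.0, -0.3, -2.2]
width: 0.414
```

Call:
play_rows(
  motion=[
    [0,0,0.001,0,30],
    [0,0,0.001,0,30],
    [0,0,0,0,30],
  ],
)

```text
time: 39.35
tool_pos: [0.5407, 0.3114, 0.0086]
tcp_rot: [0.129, 3.138, 0.0]
wrist_force: [-2.3, -1.4, 3.7]
width: 0.416
```

Contact came at the same height, 0.0086. I'll release in small steps.

Call:
play_rows(
  motion=[
    [0,0,0.001,0,34],
    [0,0,0,0,35.2],
    [0,0,0,0,35.6],
    [0,0,0,0,36],
  ],
  squeeze=20,
)

```text
time: 39.85
tool_pos: [0.5413, 0.3113, 0.0077]
tcp_rot: [0.128, 3.137, 0.001]
wrist_force: [-0.2, -2.3, 2.1]
width: 0.42
```

Call:
play_rows(
  motion=[
    [0,0,0,0,36.4],
    [0,0,0,0,37],
    [0,0,0,0,40],
    [0,0,0,0,45],
    [0,0,0,0,47],
  ],
)

```text
time: 40.48
tool_pos: [0.5402, 0.3114, 0.0066]
tcp_rot: [-0.129, -3.139, 0.0]
wrist_force: [0.4, -0.4, 0.5]
width: 0.551
```

Call:
play_rows(
  motion=[
    [0,0,-0.01,0,47],
    [0,0,-0.03,0,47],
    [0,0,-0.05,0,47],
    [0.0,0,-0.05,0,47],
    [0.05,0,-0.03,0,47],
  ],
)

```text
time: 41.1
tool_pos: [0.4941, 0.3165, 0.1817]
tcp_rot: [0.132, 3.132, 0.007]
wrist_force: [-0.2, 1.1, 0.2]
width: 0.552
```

Call:
play_rows(
  motion=[
    [0.05,-0.03,0,0,47],
    [0.05,-0.03,0,0,47],
    [0,0,0,0,47],
  ],
)

```text
time: 41.48
tool_pos: [0.3812, 0.2614, 0.1757]
tcp_rot: [-0.127, -3.136, 0.003]
wrist_force: [0.7, -0.7, 0.5]
width: 0.55
```

```bash
python3 - <<'E'
from h import *
s,R=pose();print(s['time'],s['tool_pos'],s['wrist_force'])
b=read_camera('top');cv2.imwrite('pics/e.png',b[:,:,::-1])
g=b[250:306,140:260].astype(int).mean(2)
for i in range(56): print('%2d '%i+''.join('#' if v>200 else '+' if v>170 else '=' if v>140 else '.' if v>90 else ' ' for v in g[i]))
E
```

```text
41.475 [0.3812 0.2614 0.1757] [ 0.6967 -0.7475  0.4931]
 0 .......=                ..........=......  .. ..........................................................................
 1 ...... =   ........                   ...............   ..  ............................................................
 2 ...... =   .....................                  . .........=......  ..  ..............................................
 3 .......=   ...................................    ..             ................. ..  .................................
 4 ........   .........................................  ......                   ................  ..  ...................
 5 ........   ........................................   ...................   .               .................  ..  .....
 6 .......    ........................................   ................................. . .  ..        .  ..............
 7 ......=    ......++++====..........................   ......................................... ....  ..                
 8 ..... =    .....=+++++++++++++++=++======........
[... 5199 characters left out ...]
.......  .......................................... ..............=========.. ..
51 ..    .........................................  .......................................... ................=....=... ..
52 .=    .........................................  .......................................... ............................
53 ..      .......................................  .........................................  ............................
54 ...........           .........................  .........................................  ............................
55 ..   .  ... ............. .        ...........   .........................................  ............................
```

```bash
python3 - <<'E'
from h import *
C=ray('top',(140+24.2,250+27.4),.042);n=ray('top',(140+27.3,250+11),.026);w=ray('top',(140+23.3,250+45),.026)
d=C[:2]-[.5395,.3103];a=np.radians(-4.7);print(C,'along/across',d@[np.cos(a),np.sin(a)],d@[-np.sin(a),np.cos(a)],'axis',az(n-w),np.linalg.norm(n-w),'mid',(n+w)/2)
s,R=pose();print(s['time'])
finish_job()
E
```

```text
[0.5389 0.3102 0.042 ] along/across -0.0005479828289992304 -0.00019157935969146708 axis -5.714029609563676 0.08357065902722997 mid [0.5384 0.3124 0.026 ]
41.525
the job is handed in; nothing more can be done
```

I took the right coupler from the crate, showed both ends at the camera's focus, and laid it on the card. I handed the job in at about 41.5 s of the 58 s. No verdict was reported, so everything below is from my own measurements.

- **Tilt:** the tool can only turn about its own axis. I tilted the part in the grip by pressing its ends on the crate rim. Between the two shows I laid it on the free table and regrasped it.
- **Wide end:** shown at about 38° up against the required 35°, within about 7 mm of the focus. Held still for over 1.1 s.
- **Narrow end:** shown at about 34° up. I aimed the tool at the computed focus position and did not measure the end's distance afterwards. Held still for over 1.1 s.
- **Placing:** I levelled it against the card, recentred it and released it in small steps. The last top picture puts its centre within about 1 mm of the card's centre, its axis about 1° off the compartment's length, and the gripper clear.

**Checks that disagreed or fell short:**
- The first wide tilt overshot to about 45°, and the first narrow tilt reached only about 19°. I corrected both before showing.
- Two image fits were ambiguous. I replaced the tilt one with a side-on view. For the flatness one I relied on the height where the part touched the card.
- The wrist force reached about 53 N when the fingertips touched the table. It showed about 30 N sideways during the release there, probably a finger against the crate wall.
- I did not measure the other crate parts again at the end. The last top picture shows the two checked couplers about where they were at the start.

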